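# Couple, clip and load the test link on the proof-load rig

### The arm

A 6-joint arm with a two-finger parallel gripper is mounted at the origin on the work surface. World frame = base frame: x ahead of the robot, y to its left, z up, the work surface at z = 0. Lengths are in m, angles in rad, forces in N, time in s.
With the tool pointing down it reaches from about 0.375 to 0.9 m from the base axis. Payload 3.1 kg.
Tool frame: the origin (TCP) lies midway between the tips of the shut fingers; the grasp point (between the pads) lies 19 mm behind it (manip.grasp_offset is the distance from the TCP to the grasp point, in m); z points along the fingers, y is the line along which they close (so a half turn about z gives the same grasp; the last joint's range is limited). The gripper opens to 85 mm and grips with 20 to 120 N. Pads are 22 mm wide; open, the fingers measure 114 mm over their backs; the gripper's body (76 mm by 85 mm) begins 54 mm behind the grasp point. The pads swing forward as they close: fully open they stand 13 mm farther back than shut.
Start: joints at [-1.478, 0.527, 1.433, -0, 1.181, -0.178], TCP at [0.168, -0.602, 0.231] pointing down, gripper open.
Joint ranges: [-3.08, 3.08], [-0.75, 2.2], [0.22, 2.44], [-1.43, 4.57], [0, 2.65], [-2.85, 2.85]. Speed limits (rad/s): [2.79, 2.79, 3.14, 3.14, 3.14, 3.14].

### API

Orientations are given as a unit quaternion [x, y, z, w].
In Python, from station import sensors, cams, order, manip gives the robot as it stands.
- The arm moves only by the tool move_arm, never from a script. Its argument "targets" is a list of rows, each an object of numbers: "dx", "dy", "dz": the shift along the world's x, y, z normalised to -1 to 1, where 1 is 25 mm; "rx", "ry", "rz": the turn, a rotation vector about the world's x, y, z normalised to -1 to 1, where 1 is 30 degrees. A call has exactly 10 rows; each row shifts and turns the commanded pose from where the row before left it; what a row does not reach is not made up. A row lasts 1/8 s, in which the tool goes at most 62.5 mm and 10.7 degrees, less where a joint would pass 70% of its speed; a pose out of reach is approached as far as the arm can. A call with a number of a shift or a turn outside -1 to 1 is refused whole. A call with a gripper value outside its range is refused whole. "claw" is the opening in per cent of the stroke, from 0 (shut) to 100 (fully open), set as the call begins (left out, the last holds). The fingers move at their own pace and stop on an object; "newtons" is the grip in N (left out, the last holds). Time passes only in rows, so rows that do not move let the fingers close, or fill a call up. It gives the time, the measured TCP pose, the force, the opening and the grip force at its end, in the units of the state.
- sensors.sense(): the state, without advancing time (a new reading comes with each control period).
- cams.snapshot(name): name is "scene" or "top" or "wrist"; returns the picture (420x560x3 uint8, red, green, blue); there is no depth.
- cams.camera_model(name): a dict with "fx", "fy", "cx", "cy" (pixels), "extrinsics" (4x4, takes a point from world to camera coordinates). Camera axes: x right, y down, z forward; pixel columns grow to the right and rows downward; lengths in m; the calibration is good to about 2 mm. A picture is of the moment at which its call begins: read the wrist's pose just before it. camera_model takes no time and is no camera call; for the wrist camera it gives the pose at the moment of the call.
- order.sign_off(): hands the job in; it is judged then, once.
The state is a dict: "t": time; "q": joint angles; "qd": joint speeds; "tau": joint torques, N m; "tcp_pos": TCP position; "tool_rot": TCP orientation; "force": force on the tool from outside, world axes, zero at the start; "ft_torque": the same for the moment, N m; "finger_gap": opening from 0.0 (shut) to 1.0 (fully open); "gripper_force": force on a finger pad.
Only numpy, scipy, OpenCV 4.12 (cv2) and the standard library are available. Lean on these libraries where they do the work, as an engineer would, in place of code of your own. Each camera call takes 0.05 s, during which the arm holds its last target. There are 200 camera calls.

### The job

Fold the raised steel link down flat over the anchor stud, then slide the loose hairpin clip through the stud's cross hole above the link until it snaps fully home with its bowed leg hugging the stud. Only when the clip is home, load the link with exactly three full strokes of the pump lever, so that the gauge needle stands at the green mark, and let the lever come back up. Do not disturb the multimeter, the spanner or the oil bottle.

Things in the scene. Friction and masses are not known exactly. Their poses are not given: they have to be found in the camera images.
- rig: The proof-load rig, one fixed unit on a 12 mm aluminium plate; origin on the table under the stud's axis. x: roughly away from the robot, y: from the stud along the link to the yellow ram, z up. Plate from x -60 to +150, y -265 to +335 mm; ram and its brackets at y +198 to +330, up to 108 mm high; blue pump at y -200 mm with its lever towards -x; grey block (100 x 90 mm) under the stud.
- stud_hole (a point): Centre of the cross hole in the upright round steel stud (20 mm diameter, greased), rig axes, 89.5 mm above the table; the stud's top is 14 mm above this point. The hole runs along x, is 8 mm wide and 7 mm high, with mouths flared on both sides to about 12 mm. The top of the link, when down, is 4.5 mm below this point. The clip may go in from either side.
- link_hinge (a point): Centre of the level hinge (along rig x) of the test link, in the fork on the ram's rod: 140 mm from the stud in rig y, 80 mm above the table. Rig axes.
- link_end (a point): Middle of the test link's free end, on its face that is the top when down: a flat steel bar 48 mm wide, 10 mm thick, with a 28 mm eye and a red pad, reaching 164 mm from the hinge (eye centre at 140 mm). Raised, it leans to the stud side of the hinge; the face to push looks to the ram (rig +y) and upwards.
- pull_link (a joint): Angle of the test link, rad: 0 = flat over the stud (eye round it), 1.0 to 1.25 at the start (raised). Stiff hinge: above about 0.95 the link stays where it is left; below about 0.8 it sinks by its own weight (0.5 kg) in about a second.
- clip_grip (a point): Grip point of the loose hairpin clip, lying flat on the table: 5 mm round steel wire, 104 mm long, about 42 g. Midway between its two parallel sides (23 mm wide over them, from x -8 to +8 mm here), half-way up the wire (2.5 mm over the table). x points along the straight leg to its tip, y to the bowed sprung leg, z up. The rounded closed end reaches x = -19.5 mm, the straight leg lies at y = -9.
- clip_seat (a point): Point on the straight leg's axis that comes to the stud's centre when home; axes as clip_grip, which lies at x -44, y +9 mm from here. Pushed along +x, the bowed leg's nose meets the stud when this point is 26 mm short of its centre, is spread (push about 10 N) and snaps in behind it. Let go at that point, the clip stays in the hole, its closed end hanging about 10 mm low; it levels as it goes in.
- clip_tip (a point): Tip of the clip's straight leg, 40.5 mm from clip_seat along x.
- clip_leg (a joint): Angle by which the bowed leg (bulging round the stud beside clip_seat, nose at x +13 mm, flared end at x +31) is sprung open, rad: 0 = relaxed, as it lies and again when it hugs the stud; about 0.12 while spread over the stud.
- handle (a point): Centre of the pump lever's black rubber grip (24 mm diameter, 84 mm long, along rig x as seen from above, free end to -x, sloping up at rest). 160 mm from the lever's pivot, which is 95 mm over the table at rig x +60, y -200 mm. At rest 167 mm above the table; at the bottom of a full stroke 95 mm, and 17 mm farther to rig -x.
- pump_lever (a joint): Lever angle, rad: 0 = up (spring return), 0.47 = pressed down on its stop. About 4 N at the grip to start, 9 N at the bottom.
- gauge (a joint): Needle angle of the pump's gauge, a 64 mm white dial at rig x -15, y -112 mm, up to 125 mm high, facing up and away from the robot: red needle, black marks, one green. 0 at the start; each full stroke, all the way down and up, moves it on by about 0.47 rad (one mark) and it stays; a short stroke moves it less. Green is the third mark, at 1.41.
- multimeter: Orange multimeter lying on the table, 92 x 185 x 40 mm, origin under its centre, long side along its y. Leave alone.
- spanner: Steel spanner lying on the table, 180 mm long along its x, 8 mm thick, origin under its middle. Leave alone.
- oil_bottle: Small amber bottle with black cap, 50 mm diameter, 115 mm high, origin under its centre. Leave alone.
Mind the look-alikes: they are no part of the job. Of the things like the part that bears clip_grip, leave any that is blue or purple; of the rest the smaller one is meant.

How it is judged:
On the way, in this order (a step that is already met when the one before it is completed fails the run):
1. the link lies flat over the stud (value of joint pull_link below 0.03 rad), for 0.2 s.
2. the clip is home in the stud's hole, its bowed leg closed round the stud (distance between clip_seat and stud_hole below 0.005 m and angle between the x axis of clip_seat and the x axis of stud_hole, either way round below 0.3 rad and value of joint clip_leg below 0.04 rad), for 0.2 s.
3. first pump stroke (value of joint gauge above 0.36 rad), for 0.1 s.
4. second pump stroke (value of joint gauge above 0.83 rad), for 0.1 s.
5. third pump stroke (value of joint gauge above 1.25 rad), for 0.1 s.
At the end, for the whole second after the job is handed in: Link flat over the stud (within 0.03 rad); clip seat within 5 mm of the hole's centre, leg within 0.3 rad of the hole's axis, bowed leg closed (under 0.04 rad); pump lever back up (under 0.05 rad); gauge needle at the third mark (1.25 to 1.7 rad: three strokes, no fourth) (all of step 2 and value of joint pull_link below 0.03 rad and value of joint pump_lever below 0.05 rad and value of joint gauge between 1.25 and 1.7 rad); the robot touches nothing.
It fails at once if the pump lever is worked before the clip is home (value of joint pump_lever above 0.15 rad and distance between clip_seat and stud_hole above 0.008 m).
It fails at once if the multimeter, spanner or oil bottle is moved by more than 25 mm or the bottle tipped (distance of any of multimeter, spanner, oil_bottle from where it was at the start of the episode above 0.025 m or angle between oil_bottle's own z axis and vertical above 0.5 rad).
It also fails if it takes over 72 s, if anything falls off the work surface, if the arm or the gripper's body presses on something with over 40 N, if the wrist force passes 120 N, or if a joint passes its speed limit or range.

## Working session

There is one attempt and no reset: what is moved stays moved. The work goes in short steps, Python scripts to look and compute and a tool call to move; the robot and the scene stay as the last step left them, time stands still between calls to the robot, and variables do not carry over. Pictures are saved under pics/ and viewed, at most 10 in all, crops included, and the job is handed in when it is done.

Besides the shell and the picture viewer there is one more tool, called after "Call:" by a JSON object that holds its "method" and its "body", one argument or row to a line. move_arm: Moves the arm, as the interface text tells. Scaled input: -1 to 1 covers 25 mm each way for a shift and 30 degrees each way for a turn. Its arguments: {"type":"object","properties":{"targets":{"type":"array"},"claw":{"type":"number"},"newtons":{"type":"number"}},"required":["targets"]}

```bash
ls; mkdir -p pics; cat > h.py <<'E'
import numpy as np, cv2
from station import sensors, cams, order, manip
def snap(n,f=None):
    m=cams.camera_model(n); im=np.array(cams.snapshot(n))
    if f: cv2.imwrite('pics/'+f, im[:,:,::-1])
    return im,m
def ray(m,u,v):
    E=np.array(m['extrinsics']); R=E[:3,:3]; c=-R.T@E[:3,3]
    d=R.T@np.array([(u-m['cx'])/m['fx'],(v-m['cy'])/m['fy'],1]); return c,d/np.linalg.norm(d)
def onz(m,u,v,z):
    c,d=ray(m,u,v); return c+d*(z-c[2])/d[2]
def tri(obs):
    A=np.zeros((3,3));b=np.zeros(3)
    L=[ray(*o) for o in obs]
    for c,d in L:
        P=np.eye(3)-np.outer(d,d);A+=P;b+=P@c
    x=np.linalg.solve(A,b); return x,[np.linalg.norm((np.eye(3)-np.outer(d,d))@(x-c)) for c,d in L]
def proj(m,p):
    q=np.array(m['extrinsics'])@np.append(p,1); return m['fx']*q[0]/q[2]+m['cx'],m['fy']*q[1]/q[2]+m['cy']
E
python3 - <<'E'
from h import *
for n in ('scene','top'):
    im,m=snap(n,n+'0.png'); np.save('pics/'+n+'0.npy',im)
    c,d=ray(m,280,210); print(n,m['fx'],c,d)
print(manip.grasp_offset, sensors.sense()['tool_rot'])
E
```

```text
pics
scene 447.08368683043636 [ 1.055176   -0.49885312  1.06611855] [-0.42958722  0.42487482 -0.79682884]
top 422.43415061497984 [ 0.47385552 -0.01085945  1.07726226] [ 0.07971194 -0.00378705 -0.99681075]
0.0187 [ 9.90780800e-01  1.35471123e-01  4.64943301e-05 -9.89820213e-04]
```

```bash
python3 -c "
import cv2
a=cv2.imread('pics/scene0.png');b=cv2.imread('pics/top0.png')
print(a.shape)"
```

```text
(420, 560, 3)
```

View pics/top0.png

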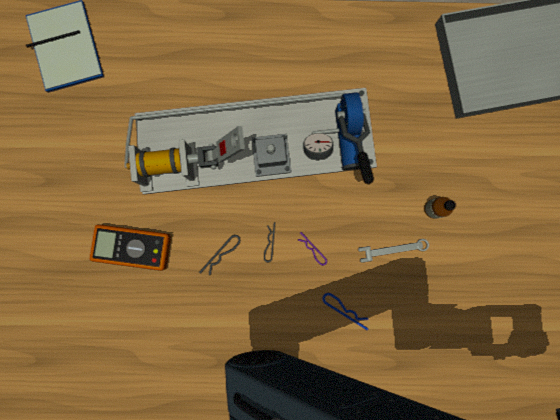

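View pics/scene0.png

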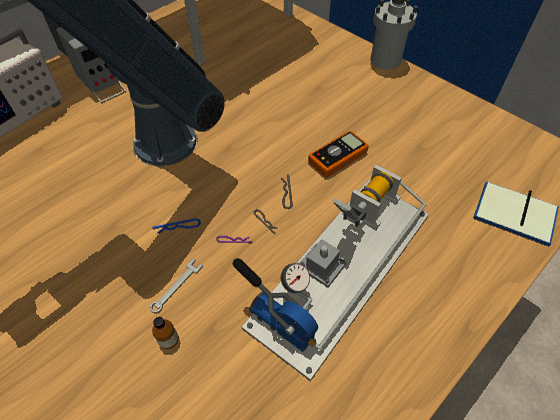

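Top view: the rig's stud block is at about (271,151), the pump lever grip at (366,172) and the gauge at (318,146). The clip candidates are grey large (222,253), grey small (270,242), purple (313,248) and blue (345,310). The small grey one fits, since it is neither blue nor purple and is the smaller of the two greys. I'll confirm that in an enlarged crop.

```bash
python3 - <<'E'
import cv2
a=cv2.imread('pics/top0.png')[85:285,120:384]
cv2.imwrite('pics/crop1.png',cv2.resize(a,None,fx=3,fy=3,interpolation=cv2.INTER_CUBIC))
E
```

```text
(no output)
```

View pics/crop1.png

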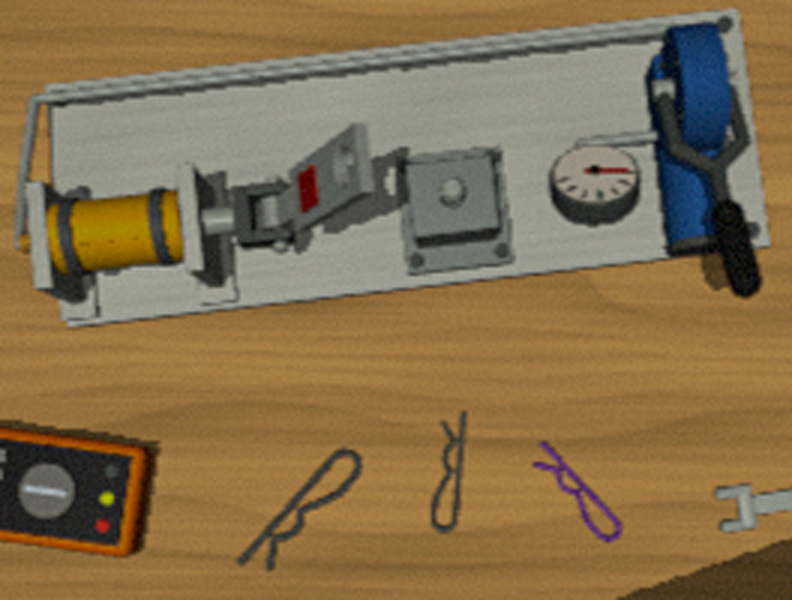

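The crop shows the small grey clip with its closed end at crop (443,528) and its straight leg on the right, tip at (463,412), pointing at the rig. The larger grey at (300,510) and the purple at (585,490) are decoys. Next I'll triangulate.

```bash
python3 - <<'E'
from h import *
mt=cams.camera_model('top');ms=cams.camera_model('scene')
T=np.load('pics/top0.npy');S=np.load('pics/scene0.npy')
c=lambda x,y:(120+(x+.5)/3-.5,85+(y+.5)/3-.5)
# plate corners at z=.012
W=[];Rg=[]
for px,r in [((768,244),(-60,-265)),((67,325),(-60,335)),((737,10),(150,-265))]:
    p=onz(mt,*c(*px),.012);W.append(p[:2]);Rg.append(np.array(r)/1e3);print('corner',p)
st=onz(mt,*c(453,188),.1035);print('stud top',st); 
W=np.array(W);Rg=np.array(Rg);H=(Rg-Rg.mean(0)).T@(W-W.mean(0));U,s,V=np.linalg.svd(H);R=V.T@U.T
t=W.mean(0)-R@Rg.mean(0);yaw=np.arctan2(R[1,0],R[0,0]);print('yaw',yaw,np.degrees(yaw),'origin',t,'res',W-(Rg@R.T+t))
print('stud in scene px',proj(ms,np.array([*t,.1035])),proj(ms,st))
def red(im,box):
    x0,y0,x1,y1=box;h=cv2.cvtColor(im,cv2.COLOR_RGB2HSV)[y0:y1,x0:x1]
    k=((h[...,0]<8)|(h[...,0]>172))&(h[...,1]>150)&(h[...,2]>80)
    n,l,stt,ce=cv2.connectedComponentsWithStats(k.astype(np.uint8));return [(stt[i,4],ce[i]+[x0,y0]) for i in range(1,n) if stt[i,4]>3]
print(red(T,(200,120,250,170)),red(S,(325,190,365,240)))
# clip mask: small grey
g=cv2.cvtColor(T,cv2.COLOR_RGB2HSV)[215:270,255:285]
k=(g[...,1]<90)&(g[...,2]<140)
ys,xs=np.nonzero(k);print(len(xs))
print('clip closed',onz(mt,*c(443,528),.0025),'tip',onz(mt,*c(463,412),.0025),onz(mt,*c(457,508),.0025))
print('handle grip',onz(mt,*c(734,248),.167))
for n,px in dict(meter=(130,262),bottle=(437,207),span=(395,250)).items():print(n,onz(mt,*px,.02))
E
```

```text
corner [ 0.67527635 -0.25792546  0.012     ]
corner [0.59723532 0.33402543 0.012     ]
corner [ 0.87895611 -0.23155615  0.012     ]
stud top [0.69823101 0.00921162 0.1035    ]
yaw 0.12814330621190942 7.3420706187949545 origin [0.69893138 0.0113704 ] res [[ 0.00198791  0.00119895]
 [ 0.00062261 -0.00193069]
 [-0.00261051  0.00073174]]
stud in scene px (np.float64(324.3772273371112), np.float64(246.66943468768156)) (np.float64(323.60384959369924), np.float64(247.01292793117503))
[(np.int32(62), array([222.40322581, 147.14516129]))] []
109
clip closed [0.43078306 0.01536939 0.0025    ] tip [ 5.28936581e-01 -7.76124951e-05  2.50000000e-03] [0.44772512 0.00381568 0.0025    ]
handle grip [ 0.64264317 -0.19714882  0.167     ]
meter [0.42405088 0.35482369 0.02      ]
bottle [ 0.57152641 -0.41121258  0.02      ]
span [ 0.46195167 -0.30414383  0.02      ]
```

Call:
{"method": "move_arm", "body": {
  "targets": [
    {"dx": 0.5, "dy": 1, "dz": 0.28, "rz": -0.028},
    {"dx": 0.5, "dy": 1, "dz": 0.28, "rz": -0.028},
    {"dx": 0.5, "dy": 1, "dz": 0.28, "rz": -0.028},
    {"dx": 0.5, "dy": 1, "dz": 0.28, "rz": -0.028},
    {"dx": 0.5, "dy": 1, "dz": 0.28, "rz": -0.028},
    {"dx": 0.5, "dy": 1, "dz": 0.28, "rz": -0.028},
    {"dx": 0.5, "dy": 1, "dz": 0.28, "rz": -0.028},
    {"dx": 0.5, "dy": 1, "dz": 0.28, "rz": -0.028},
    {"dx": 0.5, "dy": 1, "dz": 0.28, "rz": -0.028},
    {"dx": 0.5, "dy": 1, "dz": 0.28, "rz": -0.028}
  ],
  "claw": 100
}}

```text
schema error: expected keys dx, dy, dz, rx, ry, rz
```

Call:
{"method": "move_arm", "body": {
  "targets": [
    {"dx": 0.5, "dy": 1},
    {"dx": 0.5, "dy": 1},
    {"dx": 0.5, "dy": 1},
    {"dx": 0.5, "dy": 1},
    {"dx": 0.5, "dy": 1},
    {"dx": 0.5, "dy": 1},
    {"dx": 0.5, "dy": 1},
    {"dx": 0.5, "dy": 1},
    {"dx": 0.5, "dy": 1},
    {"dx": 0.5, "dy": 1}
  ]
}}

```text
schema error: expected keys dx, dy, dz, rx, ry, rz
```

Call:
{"method": "move_arm", "body": {
  "targets": [
    {"dx": 0.2, "dy": 1},
    {"dx": 0.2, "dy": 1},
    {"dx": 0.2, "dy": 1},
    {"dx": 0.2, "dy": 1},
    {},
    {},
    {},
    {},
    {},
    {}
  ]
}}

```text
schema error: expected keys dx, dy, dz, rx, ry, rz
```

```bash
python3 - <<'E'
from h import *
s=sensors.sense();print(s['t'],s['tcp_pos'],s['tool_rot'],s['force'])
im,m=snap('wrist','w1.png');np.save('pics/w1.npy',im)
c,d=ray(m,280,210);print(m['fx'],c,d,proj(m,[.45,.0135,.0025]),proj(m,[.6985,.01,.1035]))
E
```

```text
0.1 [ 0.16775385 -0.60139405  0.23041725] [ 9.90780800e-01  1.35471123e-01  4.64943301e-05 -9.89820213e-04] [ 0.4286568  -0.18040968 -0.26118765]
365.3531393245569 [ 0.23173676 -0.5838676   0.37158277] [-0.26916658 -0.07748336 -0.95997171] (np.float64(-447.6431342978025), np.float64(-436.98265076145253)) (np.float64(-1363.0310346227534), np.float64(-2220.3461071191114))
```

View pics/w1.png

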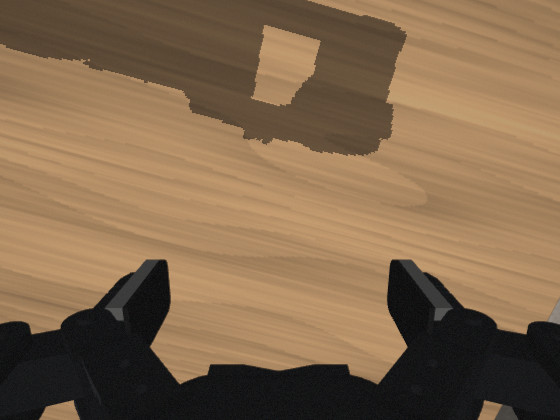

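The wrist picture shows only table and shadow: the arm has not moved because each row needs all six keys. Resending the moves in full.

Call:
{"method": "move_arm", "body": {
  "targets": [
    {"dx": 0.5, "dy": 1, "dz": 0.28, "rx": 0, "ry": 0, "rz": -0.028},
    {"dx": 0.5, "dy": 1, "dz": 0.28, "rx": 0, "ry": 0, "rz": -0.028},
    {"dx": 0.5, "dy": 1, "dz": 0.28, "rx": 0, "ry": 0, "rz": -0.028},
    {"dx": 0.5, "dy": 1, "dz": 0.28, "rx": 0, "ry": 0, "rz": -0.028},
    {"dx": 0.5, "dy": 1, "dz": 0.28, "rx": 0, "ry": 0, "rz": -0.028},
    {"dx": 0.5, "dy": 1, "dz": 0.28, "rx": 0, "ry": 0, "rz": -0.028},
    {"dx": 0.5, "dy": 1, "dz": 0.28, "rx": 0, "ry": 0, "rz": -0.028},
    {"dx": 0.5, "dy": 1, "dz": 0.28, "rx": 0, "ry": 0, "rz": -0.028},
    {"dx": 0.5, "dy": 1, "dz": 0.28, "rx": 0, "ry": 0, "rz": -0.028},
    {"dx": 0.5, "dy": 1, "dz": 0.28, "rx": 0, "ry": 0, "rz": -0.028}
  ],
  "claw": 100
}}

```text
t: 1.4
tcp_pos: [0.293, -0.351, 0.3014]
tool_rot: [0.998, 0.062, -0.0, -0.0]
force: [0.4, 0.0, 0.4]
finger_gap: 1.002
gripper_force: 0.0
```

Call:
{"method": "move_arm", "body": {
  "targets": [
    {"dx": 0.5, "dy": 1, "dz": 0, "rx": 0, "ry": 0, "rz": 0},
    {"dx": 0.5, "dy": 1, "dz": 0, "rx": 0, "ry": 0, "rz": 0},
    {"dx": 0.5, "dy": 1, "dz": 0, "rx": 0, "ry": 0, "rz": 0},
    {"dx": 0.5, "dy": 1, "dz": 0, "rx": 0, "ry": 0, "rz": 0},
    {"dx": 0.5, "dy": 1, "dz": 0, "rx": 0, "ry": 0, "rz": 0},
    {"dx": 0.5, "dy": 1, "dz": 0, "rx": 0, "ry": 0, "rz": 0},
    {"dx": 0.5, "dy": 1, "dz": 0, "rx": 0, "ry": 0, "rz": 0},
    {"dx": 0.5, "dy": 1, "dz": 0, "rx": 0, "ry": 0, "rz": 0},
    {"dx": 0.5, "dy": 1, "dz": 0, "rx": 0, "ry": 0, "rz": 0},
    {"dx": 0.5, "dy": 1, "dz": 0, "rx": 0, "ry": 0, "rz": 0}
  ]
}}

```text
t: 2.65
tcp_pos: [0.418, -0.1011, 0.3012]
tool_rot: [0.998, 0.063, -0.0, -0.0]
force: [-0.1, -1.1, -0.3]
finger_gap: 0.998
gripper_force: 0.0
```

Call:
{"method": "move_arm", "body": {
  "targets": [
    {"dx": 0.2, "dy": 1, "dz": 0, "rx": 0, "ry": 0, "rz": 0},
    {"dx": 0.2, "dy": 1, "dz": 0, "rx": 0, "ry": 0, "rz": 0},
    {"dx": 0.2, "dy": 1, "dz": 0, "rx": 0, "ry": 0, "rz": 0},
    {"dx": 0.2, "dy": 1, "dz": 0, "rx": 0, "ry": 0, "rz": 0},
    {"dx": 0, "dy": 0, "dz": 0, "rx": 0, "ry": 0, "rz": 0},
    {"dx": 0, "dy": 0, "dz": 0, "rx": 0, "ry": 0, "rz": 0},
    {"dx": 0, "dy": 0, "dz": 0, "rx": 0, "ry": 0, "rz": 0},
    {"dx": 0, "dy": 0, "dz": 0, "rx": 0, "ry": 0, "rz": 0},
    {"dx": 0, "dy": 0, "dz": 0, "rx": 0, "ry": 0, "rz": 0},
    {"dx": 0, "dy": 0, "dz": 0, "rx": 0, "ry": 0, "rz": 0}
  ]
}}

```text
t: 3.9
tcp_pos: [0.4378, -0.0022, 0.3013]
tool_rot: [0.998, 0.062, 0.0, -0.0]
force: [-0.3, -0.3, -0.4]
finger_gap: 1.0
gripper_force: 0.0
```

```bash
python3 - <<'E'
from h import *
s=sensors.sense();print(s['t'],s['tcp_pos'],s['tool_rot'],s['force'])
im,m=snap('wrist','w2.png');np.save('pics/w2.npy',im)
import pickle;pickle.dump(m,open('pics/w2.pkl','wb'))
c,d=ray(m,280,210);print(c,d,proj(m,[.45,.0135,.0025]),proj(m,[.6985,.01,.1035]))
# dark thin clip mask near
p=proj(m,[.48,.008,.0025]);x0,y0=int(p[0])-70,int(p[1])-120
h=cv2.cvtColor(im,cv2.COLOR_RGB2HSV)
k=((h[...,1]<70)&(h[...,2]<150)).astype(np.uint8)
n,l,st,ce=cv2.connectedComponentsWithStats(k)
print([(i,st[i].tolist(),ce[i].round()) for i in range(1,n) if st[i,4]>150])
E
```

```text
3.9 [ 0.43781399 -0.00221638  0.30131161] [ 9.98054073e-01  6.23543708e-02  8.90764210e-06 -1.41963943e-05] [-0.32272021 -0.34143532 -0.42683561]
[0.50368641 0.00598751 0.44244831] [-0.27775672 -0.0391493  -0.95985339] (np.float64(266.6760349597165), np.float64(148.98566373291703)) (np.float64(305.4260954971394), np.float64(-162.30493513619743))
[(1, [0, 81, 29, 74, 1647], array([ 13., 115.])), (2, [256, 81, 33, 87, 719], array([273., 126.])), (3, [121, 100, 89, 80, 1202], array([167., 138.])), (62, [0, 257, 560, 163, 47826], array([280., 365.]))]
```

View pics/w2.png

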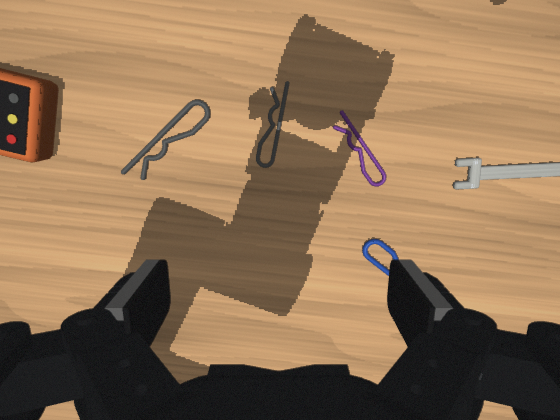

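The wrist view shows the small clip with closed end at (265,166), straight leg from (272,160) to tip (287,82), and bowed leg on its left. Before going over to the link, I'll compute the clip pose from this picture and the top one.

```bash
python3 - <<'E'
from h import *
import pickle
m=pickle.load(open('pics/w2.pkl','rb'));im=np.load('pics/w2.npy');mt=cams.camera_model('top')
h=cv2.cvtColor(im,cv2.COLOR_RGB2HSV)
k=((h[...,1]<70)&(h[...,2]<150)).astype(np.uint8)
n,l,st,ce=cv2.connectedComponentsWithStats(k);ys,xs=np.nonzero(l==2)
P=np.array([onz(m,x,y,.0025)[:2] for x,y in zip(xs,ys)])
# right edge of the straight leg
R=[];
for y in range(88,150):
    r=xs[ys==y]; R.append(onz(m,r.max()+.5,y,.0025)[:2])
R=np.array(R);f=np.polyfit(R[:,0],R[:,1],1);r=np.abs(np.polyval(f,R[:,0])-R[:,1]);f=np.polyfit(R[r<.002,0],R[r<.002,1],1)
yaw=np.arctan(f[0]);ux=np.array([np.cos(yaw),np.sin(yaw)]);uy=np.array([-ux[1],ux[0]])
a=P@ux;b=P@uy
edge=np.array([0,f[1]])@uy
print('yaw deg',np.degrees(yaw),'len',np.ptp(a),'width',b.min()-edge,np.percentile(b,99)-edge)
g=ux*(a.min()+.0195)+uy*(edge+.0115);print('grip',g,'tip via',ux*(a.max()),'seat',g+ux*.044-uy*.009)
c=lambda x,y:(120+(x+.5)/3-.5,85+(y+.5)/3-.5)
print(tri([(m,265,166),(mt,*c(443,530))]),tri([(m,287,82),(mt,*c(463,411))]))
E
```

```text
yaw deg -3.937297821367382 len 0.1030895450637967 width -0.00013488859823269916 0.022080817159870564
grip [0.44724931 0.01414903] tip via [ 0.52756361 -0.03631072] seat [0.49052748 0.00214902]
(array([0.42915994, 0.01424215, 0.00206733]), [np.float64(0.0011136997204819212), np.float64(0.0011136997204819084)]) (array([ 5.28388908e-01, -3.35311611e-04,  1.84331456e-02]), [np.float64(0.0005780220380172018), np.float64(0.0005780220380173988)])
```

Call:
{"method": "move_arm", "body": {
  "targets": [
    {"dx": 0.97, "dy": 0.58, "dz": -0.1, "rx": 0, "ry": 0, "rz": 0},
    {"dx": 0.97, "dy": 0.58, "dz": -0.1, "rx": 0, "ry": 0, "rz": 0},
    {"dx": 0.97, "dy": 0.58, "dz": -0.1, "rx": 0, "ry": 0, "rz": 0},
    {"dx": 0.97, "dy": 0.58, "dz": -0.1, "rx": 0, "ry": 0, "rz": 0},
    {"dx": 0.97, "dy": 0.58, "dz": -0.1, "rx": 0, "ry": 0, "rz": 0},
    {"dx": 0.97, "dy": 0.58, "dz": -0.1, "rx": 0, "ry": 0, "rz": 0},
    {"dx": 0.97, "dy": 0.58, "dz": -0.1, "rx": 0, "ry": 0, "rz": 0},
    {"dx": 0.97, "dy": 0.58, "dz": -0.1, "rx": 0, "ry": 0, "rz": 0},
    {"dx": 0.97, "dy": 0.58, "dz": -0.1, "rx": 0, "ry": 0, "rz": 0},
    {"dx": 0.97, "dy": 0.58, "dz": -0.1, "rx": 0, "ry": 0, "rz": 0}
  ],
  "claw": 0
}}

```text
t: 5.2
tcp_pos: [0.681, 0.1435, 0.2758]
tool_rot: [0.998, 0.063, -0.0, 0.0]
force: [0.9, -0.4, 0.2]
finger_gap: 0.003
gripper_force: 0.0
```

```bash
python3 - <<'E'
from h import *
import pickle
s=sensors.sense();print(s['t'],s['tcp_pos'],s['finger_gap'])
im,m=snap('wrist','w3.png');np.save('pics/w3.npy',im);pickle.dump(m,open('pics/w3.pkl','wb'))
S,_=snap('scene','s3.png');np.save('pics/s3.npy',S)
a=im[:,:,::-1];b=S[170:300,270:420,::-1]
cv2.imwrite('pics/c3.png',np.hstack([cv2.resize(a,(400,300)),cv2.resize(b,(346,300))]))
E
```

```text
5.2 [0.68101822 0.14348533 0.27583759] 0.002664391092541313
```

View pics/c3.png

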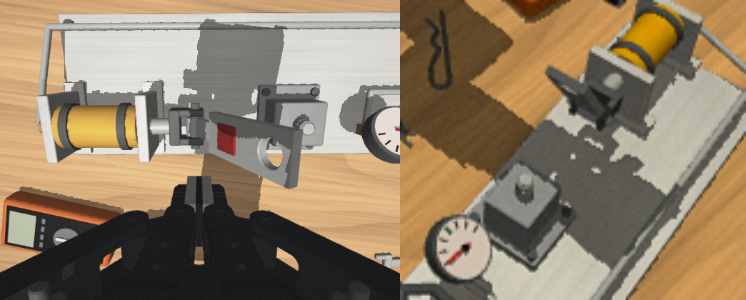

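The left half (wrist) shows the raised link, red pad at (227,137) and eye at (272,152), with the shut fingers to its left on the ram side. The right half shows the stud on its block. Now down and push towards the stud.

Call:
{"method": "move_arm", "body": {
  "targets": [
    {"dx": 0, "dy": 0, "dz": -0.96, "rx": 0, "ry": 0, "rz": 0},
    {"dx": 0, "dy": 0, "dz": -0.96, "rx": 0, "ry": 0, "rz": 0},
    {"dx": 0, "dy": 0, "dz": -0.96, "rx": 0, "ry": 0, "rz": 0},
    {"dx": 0, "dy": 0, "dz": -0.96, "rx": 0, "ry": 0, "rz": 0},
    {"dx": 0.07, "dy": -0.53, "dz": -0.23, "rx": 0, "ry": 0, "rz": 0},
    {"dx": 0.07, "dy": -0.53, "dz": -0.23, "rx": 0, "ry": 0, "rz": 0},
    {"dx": 0.07, "dy": -0.53, "dz": -0.23, "rx": 0, "ry": 0, "rz": 0},
    {"dx": 0.07, "dy": -0.53, "dz": -0.23, "rx": 0, "ry": 0, "rz": 0},
    {"dx": 0.07, "dy": -0.53, "dz": -0.23, "rx": 0, "ry": 0, "rz": 0},
    {"dx": 0.07, "dy": -0.53, "dz": -0.23, "rx": 0, "ry": 0, "rz": 0}
  ],
  "claw": 0
}}

```text
t: 6.55
tcp_pos: [0.691, 0.0622, 0.1455]
tool_rot: [0.998, 0.062, 0.0, 0.0]
force: [0.3, -0.0, -1.1]
finger_gap: 0.001
gripper_force: 0.0
```

```bash
python3 - <<'E'
from h import *
import pickle
s=sensors.sense();print(s['t'],s['tcp_pos'],s['force'])
im,m=snap('wrist','w4.png');np.save('pics/w4.npy',im);pickle.dump(m,open('pics/w4.pkl','wb'))
h=cv2.cvtColor(im,cv2.COLOR_RGB2HSV);k=(((h[...,0]<8)|(h[...,0]>172))&(h[...,1]>150)&(h[...,2]>80)).astype(np.uint8)
n,l,st,ce=cv2.connectedComponentsWithStats(k);print([(st[i].tolist(),ce[i]) for i in range(1,n) if st[i,4]>60])
E
```

```text
6.55 [0.69103586 0.06224991 0.14554558] [ 3.46837989e-01 -9.88067386e-04 -1.07198788e+00]
[([202, 213, 52, 66, 2673], array([226.7100636 , 243.61840629]))]
```

Call:
{"method": "move_arm", "body": {
  "targets": [
    {"dx": 0, "dy": 0, "dz": 1, "rx": 0, "ry": 0, "rz": 0},
    {"dx": 0, "dy": 0, "dz": 1, "rx": 0, "ry": 0, "rz": 0},
    {"dx": -0.8, "dy": -0.2, "dz": 1, "rx": 0, "ry": 0, "rz": 0},
    {"dx": -0.9, "dy": -0.2, "dz": 0.8, "rx": 0, "ry": 0, "rz": 0},
    {"dx": -0.9, "dy": -0.2, "dz": 0.3, "rx": 0, "ry": 0, "rz": 0},
    {"dx": -0.9, "dy": -0.2, "dz": 0, "rx": 0, "ry": 0, "rz": 0},
    {"dx": -0.5, "dy": -0.2, "dz": 0, "rx": 0, "ry": 0, "rz": 0},
    {"dx": 0, "dy": 0, "dz": 0, "rx": 0, "ry": 0, "rz": 0},
    {"dx": 0, "dy": 0, "dz": 0, "rx": 0, "ry": 0, "rz": 0},
    {"dx": 0, "dy": 0, "dz": 0, "rx": 0, "ry": 0, "rz": 0}
  ],
  "claw": 100
}}

```text
t: 7.85
tcp_pos: [0.5916, 0.0385, 0.2481]
tool_rot: [0.998, 0.063, 0.0, -0.0]
force: [-0.1, 0.7, -0.1]
finger_gap: 1.002
gripper_force: 0.0
```

```bash
python3 - <<'E'
from h import *
import pickle
s=sensors.sense();print(s['t'],s['tcp_pos'],s['force'])
im,m=snap('wrist','w5.png');np.save('pics/w5.npy',im);pickle.dump(m,open('pics/w5.pkl','wb'))
S,ms=snap('scene','s5.png');np.save('pics/s5.npy',S);T,mt=snap('top');np.save('pics/t5.npy',T)
print(proj(m,[.6985,.01,.1035]),proj(ms,[.6985,.01,.1035]),proj(mt,[.6985,.01,.1035]))
def ce(c,r): 
    return c
a=cv2.resize(im[:,:,::-1],(400,300))
p=proj(m,[.6985,.01,.1035]);x,y=int(p[0]),int(p[1]);b=im[max(y-30,0):max(y-30,0)+60,x-40:x+40,::-1]
q=proj(ms,[.6985,.01,.1035]);x,y=int(q[0]),int(q[1]);c=S[y-30:y+30,x-40:x+40,::-1]
r=proj(mt,[.6985,.01,.1035]);x,y=int(r[0]),int(r[1]);d=T[y-30:y+30,x-40:x+40,::-1]
print([(int(p[0])-40,max(int(p[1])-30,0)),(int(q[0])-40,int(q[1])-30),(int(r[0])-40,int(r[1])-30)])
f=lambda z:cv2.resize(z,(400,300),interpolation=cv2.INTER_CUBIC)
cv2.imwrite('pics/c5.png',np.vstack([np.hstack([a,f(b)]),np.hstack([f(c),f(d)])]))
E
```

```text
7.85 [0.59163608 0.03852319 0.24813801] [-0.05085631  0.71654987 -0.10079302]
(np.float64(335.62231307396667), np.float64(52.51695612936632)) (np.float64(323.89027112069067), np.float64(246.89055349951195)) (np.float64(270.33076510872826), np.float64(147.21435485839274))
[(295, 22), (283, 216), (230, 117)]
```

View pics/c5.png

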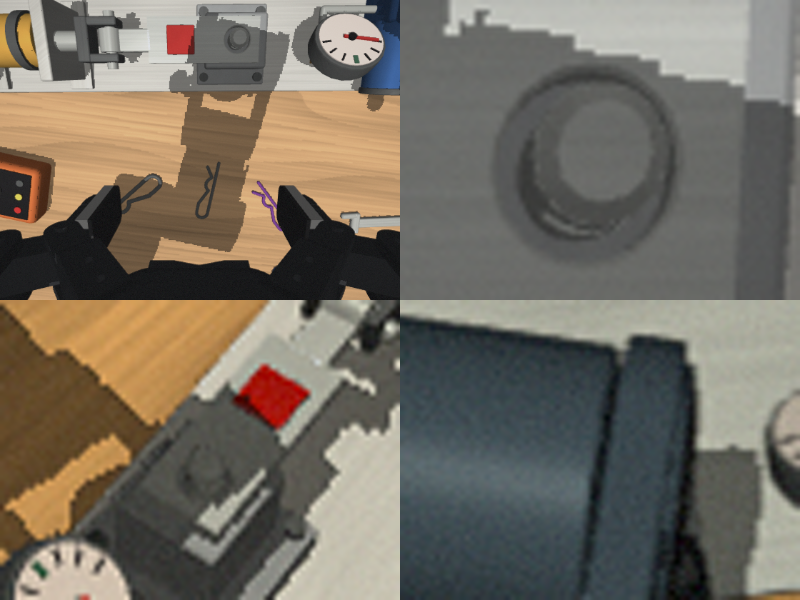

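Wrist half (top left) and crops: the link lies flat with its eye round the stud. The stud top is at crop (607,150), i.e. wrist pixel (336.4,52), within 1 px of the prediction. I'll go over the clip and compute stud and pad heights from these views.

Call:
{"method": "move_arm", "body": {
  "targets": [
    {"dx": -0.58, "dy": -0.1, "dz": -0.75, "rx": 0, "ry": 0, "rz": -0.037},
    {"dx": -0.58, "dy": -0.1, "dz": -0.75, "rx": 0, "ry": 0, "rz": -0.037},
    {"dx": -0.58, "dy": -0.1, "dz": -0.75, "rx": 0, "ry": 0, "rz": -0.037},
    {"dx": -0.58, "dy": -0.1, "dz": -0.75, "rx": 0, "ry": 0, "rz": -0.037},
    {"dx": -0.58, "dy": -0.1, "dz": -0.75, "rx": 0, "ry": 0, "rz": -0.037},
    {"dx": -0.58, "dy": -0.1, "dz": -0.75, "rx": 0, "ry": 0, "rz": -0.037},
    {"dx": -0.58, "dy": -0.1, "dz": -0.75, "rx": 0, "ry": 0, "rz": -0.037},
    {"dx": -0.58, "dy": -0.1, "dz": -0.75, "rx": 0, "ry": 0, "rz": -0.037},
    {"dx": -0.58, "dy": -0.1, "dz": -0.75, "rx": 0, "ry": 0, "rz": -0.037},
    {"dx": -0.58, "dy": -0.1, "dz": -0.75, "rx": 0, "ry": 0, "rz": -0.037}
  ],
  "claw": 55
}}

```text
t: 9.25
tcp_pos: [0.4462, 0.0133, 0.0604]
tool_rot: [0.999, -0.034, 0.001, 0.0]
force: [0.1, -0.1, -0.6]
finger_gap: 0.55
gripper_force: 0.0
```

```bash
cat >> h.py <<'E'
def clipfit(im,m,guess,z=.0025,box=.075,sat=70,val=150):
    """mask the grey clip near guess, return yaw, grip point, size"""
    h=cv2.cvtColor(im,cv2.COLOR_RGB2HSV);k=((h[...,1]<sat)&(h[...,2]<val)).astype(np.uint8)
    n,l,st,ce=cv2.connectedComponentsWithStats(k);u=proj(m,guess)
    c=[i for i in range(1,n) if st[i,4]>250 and st[i,4]<9000]
    i=min(c,key=lambda i:np.hypot(*(ce[i]-u)));ys,xs=np.nonzero(l==i);print('blob',st[i].tolist(),ce[i].round(),'expected',np.round(u))
    P=np.array([onz(m,x,y,z)[:2] for x,y in zip(xs,ys)])
    R=np.array([onz(m,xs[ys==y].max()+.5,y,z)[:2] for y in range(ys.min()+5,ys.max()-15)])
    for _ in range(3):
        f=np.polyfit(R[:,0],R[:,1],1);r=abs(np.polyval(f,R[:,0])-R[:,1]);R=R[r<max(.0006,1.5*r.std())]
    yaw=np.arctan(f[0]);ux=np.array([np.cos(yaw),np.sin(yaw)]);uy=np.array([-ux[1],ux[0]]);a=P@ux;b=P@uy;e=f[1]*uy[1]
    g=ux*(a.min()+.0195)+uy*(e+.0115);print('yaw',np.degrees(yaw),'len',np.ptp(a),'w',b.max()-e,'grip',g);return yaw,g
E
python3 - <<'E'
from h import *
import pickle
s=sensors.sense();print(s['t'],s['tcp_pos'],2*np.degrees(np.arctan2(s['tool_rot'][1],s['tool_rot'][0])))
im,m=snap('wrist','w6.png');np.save('pics/w6.npy',im);pickle.dump(m,open('pics/w6.pkl','wb'))
try: clipfit(im,m,np.array([.475,.009,.0025]))
except Exception as e: print(e)
m5=pickle.load(open('pics/w5.pkl','rb'));mt=cams.camera_model('top');ms=cams.camera_model('scene')
print('stud',onz(m5,336.4,52,.1035),tri([(m5,336.4,52),(mt,270.8,147.5)]),tri([(m5,336.4,52),(ms,283+208/5,216+165/5)]))
def red(im):
    h=cv2.cvtColor(im,cv2.COLOR_RGB2HSV);k=(((h[...,0]<8)|(h[...,0]>172))&(h[...,1]>150)&(h[...,2]>80)).astype(np.uint8)
    n,l,st,ce=cv2.connectedComponentsWithStats(k);return [(st[i,4],ce[i]) for i in range(1,n) if st[i,4]>60]
a=red(np.load('pics/w5.npy'));b=red(np.load('pics/s5.npy'));print(a,b)
E
```

```text
9.25 [0.44621124 0.01331494 0.06035377] -3.9524519448675948
blob [258, 67, 42, 187, 3299] [282. 164.] expected [282. 174.]
yaw -4.020268883850866 len 0.1025841699301987 w 0.022336384877814086 grip [0.44781625 0.01407856]
stud [0.69891708 0.00949641 0.1035    ] (array([0.69951735, 0.0088665 , 0.09744692]), [np.float64(0.00031532037514417436), np.float64(0.0003153203751440291)]) (array([0.70073703, 0.00930464, 0.09693175]), [np.float64(0.001091507237448289), np.float64(0.0010915072374483466)])
[(np.int32(1497), array([252.16432866,  55.09218437])), (np.int32(132), array([514.73484848,  53.81818182])), (np.int32(74), array([ 24.05405405, 293.89189189]))] [(np.int32(92), array([337.29347826, 234.61956522]))]
```

Call:
{"method": "move_arm", "body": {
  "targets": [
    {"dx": 0.06, "dy": 0.03, "dz": -0.5, "rx": 0, "ry": 0, "rz": 0},
    {"dx": 0, "dy": 0, "dz": -0.5, "rx": 0, "ry": 0, "rz": 0},
    {"dx": 0, "dy": 0, "dz": -0.5, "rx": 0, "ry": 0, "rz": 0},
    {"dx": 0, "dy": 0, "dz": -0.4, "rx": 0, "ry": 0, "rz": 0},
    {"dx": 0, "dy": 0, "dz": -0.3, "rx": 0, "ry": 0, "rz": 0},
    {"dx": 0, "dy": 0, "dz": -0.15, "rx": 0, "ry": 0, "rz": 0},
    {"dx": 0, "dy": 0, "dz": 0, "rx": 0, "ry": 0, "rz": 0},
    {"dx": 0, "dy": 0, "dz": 0, "rx": 0, "ry": 0, "rz": 0},
    {"dx": 0, "dy": 0, "dz": 0, "rx": 0, "ry": 0, "rz": 0},
    {"dx": 0, "dy": 0, "dz": 0, "rx": 0, "ry": 0, "rz": 0}
  ],
  "claw": 55
}}

```text
t: 10.55
tcp_pos: [0.4475, 0.0142, 0.0023]
tool_rot: [0.999, -0.034, 0.0, 0.0]
force: [-0.1, 0.8, -0.6]
finger_gap: 0.55
gripper_force: 0.0
```

Call:
{"method": "move_arm", "body": {
  "targets": [
    {"dx": 0, "dy": 0, "dz": 0, "rx": 0, "ry": 0, "rz": 0},
    {"dx": 0, "dy": 0, "dz": 0, "rx": 0, "ry": 0, "rz": 0},
    {"dx": 0, "dy": 0, "dz": 0, "rx": 0, "ry": 0, "rz": 0},
    {"dx": 0, "dy": 0, "dz": 0, "rx": 0, "ry": 0, "rz": 0},
    {"dx": 0, "dy": 0, "dz": 0, "rx": 0, "ry": 0, "rz": 0},
    {"dx": 0, "dy": 0, "dz": 0, "rx": 0, "ry": 0, "rz": 0},
    {"dx": 0, "dy": 0, "dz": 0, "rx": 0, "ry": 0, "rz": 0},
    {"dx": 0, "dy": 0, "dz": 0, "rx": 0, "ry": 0, "rz": 0},
    {"dx": 0, "dy": 0, "dz": 0, "rx": 0, "ry": 0, "rz": 0},
    {"dx": 0, "dy": 0, "dz": 0, "rx": 0, "ry": 0, "rz": 0}
  ],
  "claw": 0,
  "newtons": 80
}}

```text
t: 11.8
tcp_pos: [0.4474, 0.0142, 0.0029]
tool_rot: [0.999, -0.034, 0.0, 0.0]
force: [-0.9, 0.3, 8.5]
finger_gap: 0.213
gripper_force: 78.2
```

```bash
python3 - <<'E'
from h import *
import pickle
s=sensors.sense();print(s['t'],s['tcp_pos'],s['force'],s['finger_gap'],s['gripper_force'])
m5=pickle.load(open('pics/w5.pkl','rb'));ms=cams.camera_model('scene')
p,r=tri([(m5,252.16,55.09),(ms,337.3,234.6)]);print('pad',p,r)
yaw=np.radians(7.2);d=p[:2]-[.6985,.0095];print('rig',d@[np.cos(yaw),np.sin(yaw)],d@[-np.sin(yaw),np.cos(yaw)])
# ram yellow axis / plate near edge for yaw, in w5
im=np.load('pics/w5.npy')
E
```

```text
11.8 [0.44740033 0.01424826 0.00291129] [-0.85027007  0.25977489  8.4696779 ] 0.21334918744312745 78.20957466959953
pad [0.6914007  0.07189823 0.0868858 ] [np.float64(0.0005698659856885116), np.float64(0.0005698659856884697)]
rig 0.0007772524645924614 0.06279597642698093
```

Call:
{"method": "move_arm", "body": {
  "targets": [
    {"dx": 0, "dy": 0, "dz": 0.4, "rx": 0, "ry": 0, "rz": 0},
    {"dx": 0, "dy": 0, "dz": 0.8, "rx": 0, "ry": 0, "rz": 0.03},
    {"dx": 0.7, "dy": -0.05, "dz": 0.9, "rx": 0, "ry": 0, "rz": 0.06},
    {"dx": 0.7, "dy": -0.05, "dz": 0.9, "rx": 0, "ry": 0, "rz": 0.06},
    {"dx": 0.7, "dy": -0.05, "dz": 0.9, "rx": 0, "ry": 0, "rz": 0.06},
    {"dx": 0.7, "dy": -0.05, "dz": 0.5, "rx": 0, "ry": 0, "rz": 0.06},
    {"dx": 0.7, "dy": -0.05, "dz": 0.2, "rx": 0, "ry": 0, "rz": 0.06},
    {"dx": 0.7, "dy": -0.05, "dz": 0, "rx": 0, "ry": 0, "rz": 0.04},
    {"dx": 0.7, "dy": -0.05, "dz": 0, "rx": 0, "ry": 0, "rz": 0},
    {"dx": 0.4, "dy": 0, "dz": 0, "rx": 0, "ry": 0, "rz": 0}
  ]
}}

```text
t: 13.05
tcp_pos: [0.5804, 0.0054, 0.1173]
tool_rot: [0.998, 0.063, 0.0, 0.0]
force: [-0.2, -0.1, -0.4]
finger_gap: 0.213
gripper_force: 78.7
```

```bash
python3 - <<'E'
from h import *
import pickle
s=sensors.sense();print(s['t'],s['tcp_pos'],s['tool_rot'],s['force'],s['finger_gap'],s['gripper_force'])
im,m=snap('wrist','w7.png');np.save('pics/w7.npy',im);pickle.dump(m,open('pics/w7.pkl','wb'))
S,ms=snap('scene','s7.png');np.save('pics/s7.npy',S)
p=s['tcp_pos'];q=proj(ms,p);x,y=int(q[0])+10,int(q[1]);c=S[y-40:y+50,x-30:x+90,::-1];print(x-30,y-40)
a=im[0:360,140:440,::-1]
cv2.imwrite('pics/c7.png',np.hstack([cv2.resize(a,(400,480)),cv2.resize(c,(400,300))[:0].reshape(0,400,3) if 0 else cv2.copyMakeBorder(cv2.resize(c,(400,300),interpolation=cv2.INTER_CUBIC),0,180,0,0,cv2.BORDER_CONSTANT)]))
E
```

```text
13.05 [0.58035252 0.00543316 0.11728688] [9.98043483e-01 6.25235316e-02 1.17305784e-04 3.22081848e-05] [-0.16534853 -0.13485189 -0.43150913] 0.21282016505796722 78.73998150229454
269 178
```

View pics/c7.png

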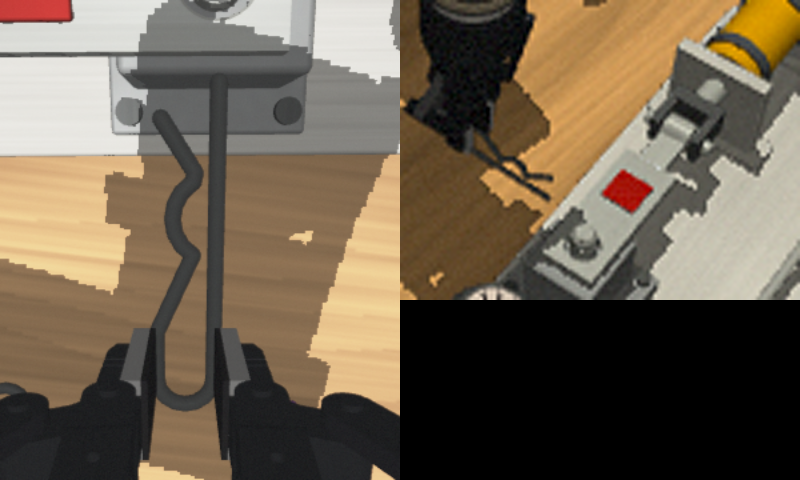

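The crop shows the clip held level between the pads, straight leg on the right with its tip at crop (219,77), i.e. wrist (304,58). In the scene half the tip is at (549,196), i.e. scene (313.7,236.8). Next I check the tip in 3D against the hole.

```bash
python3 - <<'E'
from h import *
import pickle
m=pickle.load(open('pics/w7.pkl','rb'));ms=cams.camera_model('scene')
u=(140+219.5*.75-.5,77*.75);print('tip tri',tri([(m,*u),(ms,269+149.5*.3,178+196*.3)]))
for z in (.114,.117,.12): print(z,'tip',onz(m,*u,z),'leg at finger',onz(m,140+215.5*.75-.5,345*.75,z))
# left (bow) leg side and right leg outer edges at finger row for the grip centre
# stud pixel check in this view
print('stud proj',proj(m,[.6987,.0094,.1035]),proj(m,[.6987,.0094,.085]))
im=np.load('pics/w7.npy');h=cv2.cvtColor(im,cv2.COLOR_RGB2HSV)
# leg centre per row
g=im.sum(2).astype(int)
for y in (90,120,150,180,210,240):
    r=g[y,285:325];print(y,285+np.nonzero(r<r.min()+70)[0].mean(),r.min(),np.median(r))
E
```

```text
tip tri (array([0.66417902, 0.00712324, 0.11638422]), [np.float64(0.001055531677843131), np.float64(0.0010555316778432541)])
0.114 tip [0.66368123 0.00629538 0.114     ] leg at finger [ 0.5840326  -0.00395945  0.114     ]
0.117 tip [0.663318   0.00644814 0.117     ] leg at finger [ 0.58532365 -0.0035937   0.117     ]
0.12 tip [0.66295478 0.0066009  0.12      ] leg at finger [ 0.5866147  -0.00322795  0.12      ]
stud proj (np.float64(307.46399569940183), np.float64(-39.86825163011517)) (np.float64(304.0963101809917), np.float64(-23.185325992364568))
90 303.0 155 301.0
120 299.8125 151 301.0
150 302.0 164 326.0
180 301.5 153 319.0
210 300.5 160 314.0
240 300.5 154 327.0
```

Call:
{"method": "move_arm", "body": {
  "targets": [
    {"dx": 0.003, "dy": -0.024, "dz": -0.361, "rx": 0, "ry": 0, "rz": 0},
    {"dx": 0.003, "dy": -0.024, "dz": -0.361, "rx": 0, "ry": 0, "rz": 0},
    {"dx": 0.003, "dy": -0.024, "dz": -0.361, "rx": 0, "ry": 0, "rz": 0},
    {"dx": 0.198, "dy": 0.025, "dz": 0, "rx": 0, "ry": 0, "rz": 0},
    {"dx": 0.198, "dy": 0.025, "dz": 0, "rx": 0, "ry": 0, "rz": 0},
    {"dx": 0.198, "dy": 0.025, "dz": 0, "rx": 0, "ry": 0, "rz": 0},
    {"dx": 0.198, "dy": 0.025, "dz": 0, "rx": 0, "ry": 0, "rz": 0},
    {"dx": 0.198, "dy": 0.025, "dz": 0, "rx": 0, "ry": 0, "rz": 0},
    {"dx": 0, "dy": 0, "dz": 0, "rx": 0, "ry": 0, "rz": 0},
    {"dx": 0, "dy": 0, "dz": 0, "rx": 0, "ry": 0, "rz": 0}
  ]
}}

```text
t: 14.4
tcp_pos: [0.6046, 0.0069, 0.0899]
tool_rot: [0.998, 0.063, -0.0, -0.0]
force: [-0.6, 0.0, -0.3]
finger_gap: 0.21
gripper_force: 78.7
```

```bash
python3 - <<'E'
from h import *
import pickle
s=sensors.sense();print(s['t'],s['tcp_pos'],s['tool_rot'],s['force'],s['finger_gap'])
im,m=snap('wrist','w8.png');np.save('pics/w8.npy',im);pickle.dump(m,open('pics/w8.pkl','wb'))
S,ms=snap('scene','s8.png');np.save('pics/s8.npy',S)
q=proj(ms,[.69,.009,.0895]);x,y=int(q[0])-30,int(q[1])-24;c=S[y:y+48,x:x+60,::-1];print('scene crop',x,y)
q=proj(m,[.69,.009,.0895]);print(q);a=im[0:200,200:400,::-1]
cv2.imwrite('pics/c8.png',np.hstack([cv2.resize(a,(400,400)),cv2.resize(c,(400,320),interpolation=cv2.INTER_CUBIC).copy() if 0 else cv2.copyMakeBorder(cv2.resize(c,(400,320),interpolation=cv2.INTER_CUBIC),0,80,0,0,cv2.BORDER_CONSTANT)]))
E
```

```text
14.4 [0.60455809 0.00687052 0.08994392] [ 9.98039093e-01  6.25932490e-02 -2.26620761e-04 -4.89980346e-05] [-0.56545639  0.0161798  -0.34666233] 0.2101549656068814
scene crop 290 224
(np.float64(302.0808590066691), np.float64(50.088830395334696))
```

Call:
{"method": "move_arm", "body": {
  "targets": [
    {"dx": 0.074, "dy": 0.0095, "dz": 0, "rx": 0, "ry": 0, "rz": 0},
    {"dx": 0.074, "dy": 0.0095, "dz": 0, "rx": 0, "ry": 0, "rz": 0},
    {"dx": 0.074, "dy": 0.0095, "dz": 0, "rx": 0, "ry": 0, "rz": 0},
    {"dx": 0.074, "dy": 0.0095, "dz": 0, "rx": 0, "ry": 0, "rz": 0},
    {"dx": 0.074, "dy": 0.0095, "dz": 0, "rx": 0, "ry": 0, "rz": 0},
    {"dx": 0.074, "dy": 0.0095, "dz": 0, "rx": 0, "ry": 0, "rz": 0},
    {"dx": 0.074, "dy": 0.0095, "dz": 0, "rx": 0, "ry": 0, "rz": 0},
    {"dx": 0.074, "dy": 0.0095, "dz": 0, "rx": 0, "ry": 0, "rz": 0},
    {"dx": 0, "dy": 0, "dz": 0, "rx": 0, "ry": 0, "rz": 0},
    {"dx": 0, "dy": 0, "dz": 0, "rx": 0, "ry": 0, "rz": 0}
  ]
}}

```text
t: 15.75
tcp_pos: [0.6195, 0.0087, 0.09]
tool_rot: [0.998, 0.063, -0.0, -0.0]
force: [0.0, 0.2, -0.1]
finger_gap: 0.211
gripper_force: 78.7
```

```bash
python3 - <<'E'
from h import *
import pickle
im,m=snap('wrist','w9.png');np.save('pics/w9.npy',im);pickle.dump(m,open('pics/w9.pkl','wb'))
S,ms=snap('scene','s9.png');np.save('pics/s9.npy',S)
q=proj(ms,[.69,.009,.0895]);x,y=int(q[0])-40,int(q[1])-30;c=S[y:y+60,x:x+80,::-1];print('scene crop',x,y)
a=im[0:150,200:400,::-1];print('stud px',proj(m,[.6987,.0094,.1035]))
cv2.imwrite('pics/c9.png',np.hstack([cv2.resize(a,(400,300),interpolation=cv2.INTER_CUBIC),cv2.resize(c,(400,300),interpolation=cv2.INTER_CUBIC)]))
E
```

```text
scene crop 280 218
stud px (np.float64(306.4293078625084), np.float64(64.97484949532532))
```

View pics/c9.png

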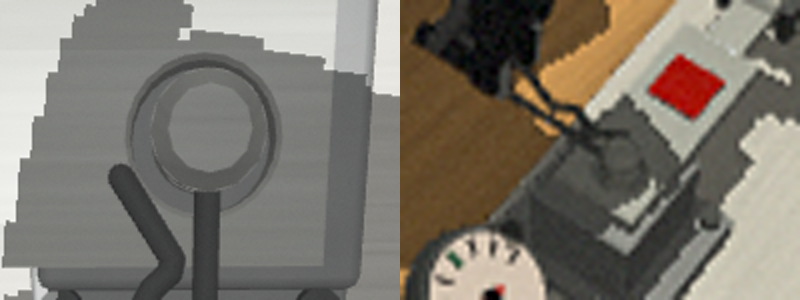

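The left crop shows the straight leg entering the stud's near mouth, centred within about 1 mm: leg at crop x 206, stud at 211. There is no contact force, so I push on.

Call:
{"method": "move_arm", "body": {
  "targets": [
    {"dx": 0.099, "dy": 0.0125, "dz": 0, "rx": 0, "ry": 0, "rz": 0},
    {"dx": 0.099, "dy": 0.0125, "dz": 0, "rx": 0, "ry": 0, "rz": 0},
    {"dx": 0.099, "dy": 0.0125, "dz": 0, "rx": 0, "ry": 0, "rz": 0},
    {"dx": 0.099, "dy": 0.0125, "dz": 0, "rx": 0, "ry": 0, "rz": 0},
    {"dx": 0.099, "dy": 0.0125, "dz": 0, "rx": 0, "ry": 0, "rz": 0},
    {"dx": 0.099, "dy": 0.0125, "dz": 0, "rx": 0, "ry": 0, "rz": 0},
    {"dx": 0.099, "dy": 0.0125, "dz": 0, "rx": 0, "ry": 0, "rz": 0},
    {"dx": 0.099, "dy": 0.0125, "dz": 0, "rx": 0, "ry": 0, "rz": 0},
    {"dx": 0, "dy": 0, "dz": 0, "rx": 0, "ry": 0, "rz": 0},
    {"dx": 0, "dy": 0, "dz": 0, "rx": 0, "ry": 0, "rz": 0}
  ],
  "newtons": 100
}}

```text
t: 17.1
tcp_pos: [0.6393, 0.0112, 0.09]
tool_rot: [0.998, 0.063, -0.0, -0.0]
force: [-0.7, 0.5, -1.0]
finger_gap: -0.002
gripper_force: 0.0
```

Call:
{"method": "move_arm", "body": {
  "targets": [
    {"dx": 0.099, "dy": 0.0125, "dz": 0, "rx": 0, "ry": 0, "rz": 0},
    {"dx": 0.099, "dy": 0.0125, "dz": 0, "rx": 0, "ry": 0, "rz": 0},
    {"dx": 0.099, "dy": 0.0125, "dz": 0, "rx": 0, "ry": 0, "rz": 0},
    {"dx": 0.099, "dy": 0.0125, "dz": 0, "rx": 0, "ry": 0, "rz": 0},
    {"dx": 0.099, "dy": 0.0125, "dz": 0, "rx": 0, "ry": 0, "rz": 0},
    {"dx": 0.099, "dy": 0.0125, "dz": 0, "rx": 0, "ry": 0, "rz": 0},
    {"dx": 0, "dy": 0, "dz": 0, "rx": 0, "ry": 0, "rz": 0},
    {"dx": 0, "dy": 0, "dz": 0, "rx": 0, "ry": 0, "rz": 0},
    {"dx": 0, "dy": 0, "dz": 0, "rx": 0, "ry": 0, "rz": 0},
    {"dx": 0, "dy": 0, "dz": 0, "rx": 0, "ry": 0, "rz": 0}
  ]
}}

```text
t: 18.35
tcp_pos: [0.6542, 0.0131, 0.09]
tool_rot: [0.998, 0.063, -0.0, -0.0]
force: [0.2, 0.1, 0.0]
finger_gap: 0.002
gripper_force: 0.0
```

The grip slipped: the fingers are shut on nothing. The clip should be hanging in the hole, so I back off and look.

Call:
{"method": "move_arm", "body": {
  "targets": [
    {"dx": 0, "dy": 0, "dz": 0.4, "rx": 0, "ry": 0, "rz": 0},
    {"dx": 0, "dy": 0, "dz": 0.8, "rx": 0, "ry": 0, "rz": 0},
    {"dx": 0, "dy": 0, "dz": 0.8, "rx": 0, "ry": 0, "rz": 0},
    {"dx": -0.5, "dy": -0.063, "dz": 0.8, "rx": 0, "ry": 0, "rz": 0},
    {"dx": -0.7, "dy": -0.09, "dz": 0.4, "rx": 0, "ry": 0, "rz": 0},
    {"dx": -0.7, "dy": -0.09, "dz": 0, "rx": 0, "ry": 0, "rz": 0},
    {"dx": -0.3, "dy": -0.04, "dz": 0, "rx": 0, "ry": 0, "rz": 0},
    {"dx": 0, "dy": 0, "dz": 0, "rx": 0, "ry": 0, "rz": 0},
    {"dx": 0, "dy": 0, "dz": 0, "rx": 0, "ry": 0, "rz": 0},
    {"dx": 0, "dy": 0, "dz": 0, "rx": 0, "ry": 0, "rz": 0}
  ],
  "claw": 70
}}

```text
t: 19.6
tcp_pos: [0.5999, 0.006, 0.1699]
tool_rot: [0.998, 0.063, 0.0, 0.0]
force: [-0.3, 0.9, 0.9]
finger_gap: 0.702
gripper_force: 0.0
```

```bash
python3 - <<'E'
from h import *
import pickle
s=sensors.sense();print(s['t'],s['tcp_pos'],s['tool_rot'],s['force'],s['finger_gap'])
im,m=snap('wrist','w10.png');np.save('pics/w10.npy',im);pickle.dump(m,open('pics/w10.pkl','wb'))
S,ms=snap('scene','s10.png');np.save('pics/s10.npy',S)
q=proj(ms,[.67,.009,.0895]);x,y=int(q[0])-36,int(q[1])-40;c=S[y:y+72,x:x+72,::-1];print('scene crop',x,y)
q=proj(m,[.66,.006,.085]);x,y=int(q[0])-70,max(0,int(q[1])-110);print('wrist crop',x,y);a=im[y:y+200,x:x+140,::-1]
cv2.imwrite('pics/c10.png',np.hstack([cv2.resize(a,(392,560),interpolation=cv2.INTER_CUBIC),cv2.copyMakeBorder(cv2.resize(c,(400,400),interpolation=cv2.INTER_CUBIC),0,160,0,0,cv2.BORDER_CONSTANT)]))
E
```

```text
19.6 [0.59986003 0.00599142 0.16985766] [9.98039164e-01 6.25921893e-02 2.10665588e-04 2.49013876e-05] [-0.26501181  0.91038284  0.89925366] 0.7022875759789525
scene crop 278 203
wrist crop 220 5
```

View pics/c10.png

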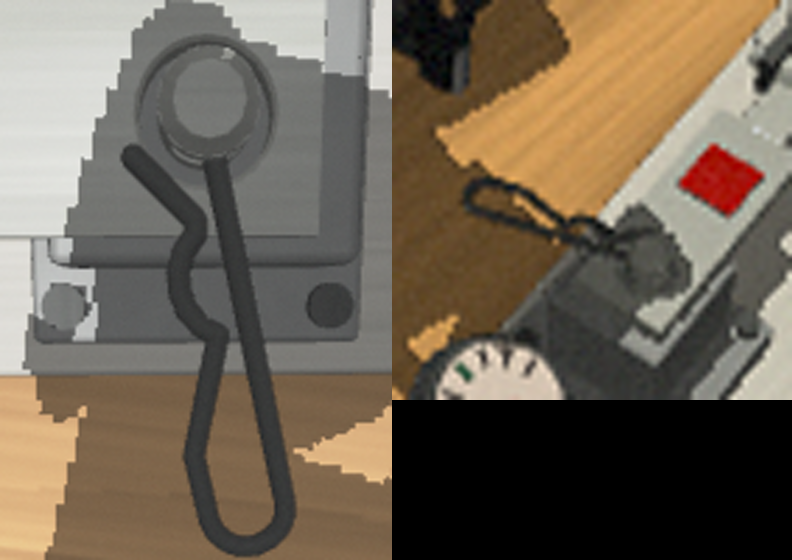

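The clip still hangs in the hole. It is yawed to the right, with its closed end at wrist (307,204) and scene (291.7,237) and the leg entering the stud at wrist (296,62). I'll work out its 3D pose for a deeper re-grasp.

```bash
python3 - <<'E'
from h import *
import pickle
m=pickle.load(open('pics/w10.pkl','rb'));ms=cams.camera_model('scene')
w=lambda x,y:(220+(x+.5)/2.8-.5,5+(y+.5)/2.8-.5); sc=lambda x,y:(278+(x-392+.5)/5.556-.5,203+(y+.5)/5.556-.5)
E,r=tri([(m,*w(243,552)),(ms,*sc(466,192))]);print('closed end',E,r)
print('tri kink left',tri([(m,*w(192,455)),(ms,*sc(530,190))]))
yaw=np.radians(7.25);ex=np.array([np.cos(yaw),np.sin(yaw)]);ey=np.array([-ex[1],ex[0]]);st=np.array([.6987,.0094])
for zc in (.07,.075,.08):
  g=lambda f:.088+(zc-.088)*f
  pts=dict(entry=(212,165,0),mid=(240,300,.4),legend=(285,470,.78),end=(243,552,1),left=(192,455,.75),right=(281,455,.75))
  out={}
  for k,(x,y,f) in pts.items():
    p=onz(m,*w(x,y),g(f)); d=p[:2]-st; out[k]=np.array([d@ex,d@ey,p[2]])*1e3
  d=out['legend']-out['entry'];print(zc,{k:v.round(1).tolist() for k,v in out.items()},'yaw rel rig',np.degrees(np.arctan2(-d[1],-d[0])).round(1))
E
```

```text
closed end [ 0.60450813 -0.01260801  0.07234335] [np.float64(0.0001669482826359439), np.float64(0.00016694828263587118)]
tri kink left (array([0.62928581, 0.00374928, 0.08371303]), [np.float64(0.000940624341749214), np.float64(0.0009406243417492315)])
0.07 {'entry': [-9.9, -0.7, 88.0], 'mid': [-36.8, -7.5, 80.8], 'legend': [-75.7, -19.3, 74.0], 'end': [-96.7, -10.1, 70.0], 'left': [-72.0, 2.6, 74.5], 'right': [-72.1, -18.2, 74.5]} yaw rel rig 15.7
0.075 {'entry': [-9.9, -0.7, 88.0], 'mid': [-36.8, -7.3, 82.8], 'legend': [-75.0, -18.8, 77.9], 'end': [-95.3, -9.7, 75.0], 'left': [-71.4, 2.7, 78.2], 'right': [-71.4, -17.7, 78.2]} yaw rel rig 15.5
0.08 {'entry': [-9.9, -0.7, 88.0], 'mid': [-36.8, -7.2, 84.8], 'legend': [-74.3, -18.3, 81.8], 'end': [-94.0, -9.3, 80.0], 'left': [-70.8, 2.8, 82.0], 'right': [-70.8, -17.3, 82.0]} yaw rel rig 15.3
```

Call:
{"method": "move_arm", "body": {
  "targets": [
    {"dx": 0.066, "dy": -0.069, "dz": -0.259, "rx": 0, "ry": 0, "rz": 0.103},
    {"dx": 0.066, "dy": -0.069, "dz": -0.259, "rx": 0, "ry": 0, "rz": 0.103},
    {"dx": 0.066, "dy": -0.069, "dz": -0.259, "rx": 0, "ry": 0, "rz": 0.103},
    {"dx": 0.066, "dy": -0.069, "dz": -0.259, "rx": 0, "ry": 0, "rz": 0.103},
    {"dx": 0.066, "dy": -0.069, "dz": -0.259, "rx": 0, "ry": 0, "rz": 0.105},
    {"dx": 0.066, "dy": -0.069, "dz": -0.259, "rx": 0.027, "ry": -0.065, "rz": 0},
    {"dx": 0.066, "dy": -0.069, "dz": -0.259, "rx": 0.027, "ry": -0.065, "rz": 0},
    {"dx": 0.066, "dy": -0.069, "dz": -0.259, "rx": 0.027, "ry": -0.065, "rz": 0},
    {"dx": 0.066, "dy": -0.069, "dz": -0.259, "rx": 0.027, "ry": -0.065, "rz": 0},
    {"dx": 0.066, "dy": -0.069, "dz": -0.259, "rx": 0.027, "ry": -0.065, "rz": 0}
  ],
  "claw": 60,
  "newtons": 60
}}

```text
t: 20.95
tcp_pos: [0.6161, -0.0113, 0.105]
tool_rot: [0.976, 0.196, 0.091, -0.018]
force: [-0.4, 0.6, -0.5]
finger_gap: 0.6
gripper_force: 0.0
```

```bash
python3 - <<'E'
from h import *
import pickle
from scipy.spatial.transform import Rotation as Ro
s=sensors.sense();R=Ro.from_quat(s['tool_rot']).as_matrix();print(s['t'],s['tcp_pos'],'\n',R.round(3))
im,m=snap('wrist','w11.png');np.save('pics/w11.npy',im);pickle.dump(m,open('pics/w11.pkl','wb'))
S,ms=snap('scene','s11.png');np.save('pics/s11.npy',S)
g=im.sum(2).astype(int);tcp=np.array(s['tcp_pos'])
for d in (-.03,0,.03,.06): print('axis px at grip depth',d,proj(m,tcp+R[:,2]*.03+R[:,0]*d))
print('stud',proj(m,[.6987,.0094,.1035]))
for y in range(60,330,15):
    r=g[y,215:345]; k=(r<235).astype(np.uint8); e=np.flatnonzero(np.diff(np.r_[0,k,0]))
    print(y,[(215+a,215+b-1,int(r[a:b].mean())) for a,b in zip(e[::2],e[1::2]) if b-a>2])
E
```

```text
20.95 [ 0.61608996 -0.01132225  0.10496114] 
 [[ 0.907  0.386  0.17 ]
 [ 0.379 -0.923  0.071]
 [ 0.184  0.001 -0.983]]
axis px at grip depth -0.03 (np.float64(278.45129469849775), np.float64(294.8935863814514))
axis px at grip depth 0 (np.float64(278.4688346744237), np.float64(240.93937786844953))
axis px at grip depth 0.03 (np.float64(278.48796203295063), np.float64(182.10226802227385))
axis px at grip depth 0.06 (np.float64(278.5089024763976), np.float64(117.68798051916627))
stud (np.float64(309.9237958756505), np.float64(61.976966093946515))
60 [(np.int64(280), np.int64(282), 190)]
75 []
90 [(np.int64(299), np.int64(314), 212), (np.int64(318), np.int64(321), 202)]
105 []
120 []
135 [(np.int64(244), np.int64(271), 206), (np.int64(281), np.int64(283), 207), (np.int64(320), np.int64(325), 221)]
150 [(np.int64(306), np.int64(333), 200)]
165 []
180 [(np.int64(286), np.int64(289), 214), (np.int64(295), np.int64(305), 165), (np.int64(327), np.int64(344), 180)]
195 [(np.int64(276), np.int64(279), 163), (np.int64(295), np.int64(304), 165)]
210 [(np.int64(261), np.int64(271), 162), (np.int64(294), np.int64(304), 166)]
225 [(np.int64(256), np.int64(266), 170), (np.int64(293), np.int64(303), 167)]
240 [(np.int64(256), np.int64(265), 164), (np.int64(293), np.int64(302), 164)]
255 [(np.int64(256), np.int64(266), 166), (np.int64(292), np.int64(301), 164), (np.int64(341), np.int64(344), 76)]
270 [(np.int64(215), np.int64(217), 126), (np.int64(265), np.int64(293), 173), (np.int64(340), np.int64(344), 86)]
285 [(np.int64(215), np.int64(217), 88), (np.int64(340), np.int64(344), 68)]
300 [(np.int64(341), np.int64(344), 92)]
315 []
```

The numbers line up: at row 240 the clip sides are centred at column 279 and the tool axis is at 278.5. The closed end is near row 275. Now I descend along the tool axis and close.

Call:
{"method": "move_arm", "body": {
  "targets": [
    {"dx": 0.05, "dy": 0.021, "dz": -0.291, "rx": 0, "ry": 0, "rz": 0},
    {"dx": 0.05, "dy": 0.021, "dz": -0.291, "rx": 0, "ry": 0, "rz": 0},
    {"dx": 0.05, "dy": 0.021, "dz": -0.291, "rx": 0, "ry": 0, "rz": 0},
    {"dx": 0.05, "dy": 0.021, "dz": -0.291, "rx": 0, "ry": 0, "rz": 0},
    {"dx": 0.05, "dy": 0.021, "dz": -0.291, "rx": 0, "ry": 0, "rz": 0},
    {"dx": 0, "dy": 0, "dz": 0, "rx": 0, "ry": 0, "rz": 0},
    {"dx": 0, "dy": 0, "dz": 0, "rx": 0, "ry": 0, "rz": 0},
    {"dx": 0, "dy": 0, "dz": 0, "rx": 0, "ry": 0, "rz": 0},
    {"dx": 0, "dy": 0, "dz": 0, "rx": 0, "ry": 0, "rz": 0},
    {"dx": 0, "dy": 0, "dz": 0, "rx": 0, "ry": 0, "rz": 0}
  ]
}}

```text
t: 22.3
tcp_pos: [0.622, -0.0087, 0.0691]
tool_rot: [0.976, 0.196, 0.09, -0.018]
force: [-0.5, 0.9, -0.7]
finger_gap: 0.598
gripper_force: 0.0
```

Call:
{"method": "move_arm", "body": {
  "targets": [
    {"dx": 0, "dy": 0, "dz": 0, "rx": 0, "ry": 0, "rz": 0},
    {"dx": 0, "dy": 0, "dz": 0, "rx": 0, "ry": 0, "rz": 0},
    {"dx": 0, "dy": 0, "dz": 0, "rx": 0, "ry": 0, "rz": 0},
    {"dx": 0, "dy": 0, "dz": 0, "rx": 0, "ry": 0, "rz": 0},
    {"dx": 0, "dy": 0, "dz": 0, "rx": 0, "ry": 0, "rz": 0},
    {"dx": 0, "dy": 0, "dz": 0, "rx": 0, "ry": 0, "rz": 0},
    {"dx": 0, "dy": 0, "dz": 0, "rx": 0, "ry": 0, "rz": 0},
    {"dx": 0, "dy": 0, "dz": 0, "rx": 0, "ry": 0, "rz": 0},
    {"dx": 0, "dy": 0, "dz": 0, "rx": 0, "ry": 0, "rz": 0},
    {"dx": 0, "dy": 0, "dz": 0, "rx": 0, "ry": 0, "rz": 0}
  ],
  "claw": 0,
  "newtons": 60
}}

```text
t: 23.55
tcp_pos: [0.622, -0.0087, 0.0689]
tool_rot: [0.976, 0.196, 0.09, -0.018]
force: [-0.2, -1.3, 0.5]
finger_gap: 0.238
gripper_force: 58.5
```

```bash
cat > look.py <<'E'
from h import *
import pickle,sys
from scipy.spatial.transform import Rotation as Ro
s=sensors.sense();R=Ro.from_quat(s['tool_rot']).as_matrix();print(s['t'],s['tcp_pos'],s['force'],s['ft_torque'],s['finger_gap'],s['gripper_force'])
im,m=snap('wrist',sys.argv[1]+'.png');np.save('pics/'+sys.argv[1]+'.npy',im)
g=im.sum(2).astype(int);tcp=np.array(s['tcp_pos'])
for d in (-.02,0,.03,.06,.085): print('tool plane px, x',d,np.round(proj(m,tcp-R[:,2]*.01+R[:,0]*d),1))
print('stud',proj(m,[.6987,.0094,.1035]))
for y in range(40,330,15):
    r=g[y,215:345]; k=(r<225).astype(np.uint8); e=np.flatnonzero(np.diff(np.r_[0,k,0]))
    print(y,[(215+int(a),215+int(b)-1,int(r[a:b].mean())) for a,b in zip(e[::2],e[1::2]) if b-a>2])
E
python3 look.py w12
```

```text
23.55 [ 0.62204628 -0.00870658  0.06888496] [-0.16939449 -1.29775422  0.54573076] [-0.23622364  0.12547009 -0.20399511] 0.23751583091765452 58.54707911834339
tool plane px, x -0.02 [278.5 322.3]
tool plane px, x 0 [278.5 277.7]
tool plane px, x 0.03 [278.5 204.3]
tool plane px, x 0.06 [278.6 121.9]
tool plane px, x 0.085 [278.6  45. ]
stud (np.float64(320.27911808814), np.float64(47.965036098244866))
40 [(285, 287, 206)]
55 []
70 []
85 [(315, 325, 206), (330, 332, 209)]
100 []
115 []
130 [(219, 221, 221), (223, 225, 220)]
145 [(256, 268, 214), (281, 284, 195)]
160 [(313, 341, 182)]
175 [(300, 313, 174)]
190 [(281, 293, 176), (299, 312, 177), (336, 344, 177)]
205 [(271, 285, 173), (299, 311, 174)]
220 [(264, 278, 174), (298, 310, 173)]
235 [(256, 270, 175), (297, 309, 173)]
250 [(249, 262, 166), (297, 309, 169)]
265 [(217, 232, 97), (246, 262, 140), (296, 311, 135), (325, 340, 99)]
280 [(215, 227, 89), (243, 261, 122), (295, 314, 127), (329, 344, 94)]
295 [(215, 238, 100), (242, 264, 134), (292, 314, 132), (319, 344, 98)]
310 [(215, 252, 87), (263, 293, 179), (305, 344, 85)]
325 [(215, 250, 86), (307, 344, 86)]
```

```bash
python3 - <<'E'
from h import *
from scipy.spatial.transform import Rotation as Ro
s=sensors.sense();R=Ro.from_quat(s['tool_rot']).as_matrix();t=np.array(s['tcp_pos']);m=cams.camera_model('wrist')
def pl(u,v,h):
    c,d=ray(m,u,v);c=R.T@(c-t);d=R.T@d;return (c+d*(-h-c[2])/d[2])*1e3
for h in (.008,.011,.014):
    print(h,[pl(u,v,h)[:2].round(1).tolist() for u,v in ((306.5,175),(305.5,190),(305,205),(304,220),(303,235),(303,250),(255.5,250),(263,235),(278,315))])
S=np.load('pics/s11.npy')
yaw=np.radians(7.25);ex=np.array([np.cos(yaw),np.sin(yaw)]);ey=np.array([-ex[1],ex[0]]);st=np.array([.6987,.0094])
for h in (.011,.014):
  for x,y in ((0,9),(84,9)):
    p=t+R@np.array([x/1e3,y/1e3,-h]);d=p[:2]-st;print(h,x,'rig',d@ex,d@ey,p[2])
E
```

```text
0.008 [[40.7, 10.4], [35.0, 10.1], [29.2, 10.0], [23.2, 9.8], [17.2, 9.5], [10.9, 9.6], [10.9, -9.0], [17.1, -6.0], [-17.9, -0.2]]
0.011 [[41.3, 10.1], [35.7, 9.9], [30.0, 9.8], [24.2, 9.5], [18.3, 9.3], [12.2, 9.4], [12.2, -8.8], [18.2, -5.8], [-16.0, -0.2]]
0.014 [[41.9, 9.9], [36.4, 9.7], [30.9, 9.6], [25.2, 9.3], [19.4, 9.1], [13.4, 9.2], [13.4, -8.6], [19.4, -5.7], [-14.1, -0.2]]
0.011 0 rig -0.0778980364028093 -0.01747364914590023 0.07969282725203641
0.011 84 rig 0.0017027456302821104 0.004496352322441684 0.09508875318071396
0.014 0 rig -0.07842845440658983 -0.017618558414630406 0.08264200646753037
0.014 84 rig 0.0011723276265015888 0.0043514430537115074 0.09803793239620791
```

Call:
{"method": "move_arm", "body": {
  "targets": [
    {"dx": -0.0176, "dy": 0.068, "dz": 0.038, "rx": -0.0098, "ry": 0.0284, "rz": -0.0467},
    {"dx": -0.0176, "dy": 0.068, "dz": 0.038, "rx": -0.0098, "ry": 0.0284, "rz": -0.0467},
    {"dx": -0.0176, "dy": 0.068, "dz": 0.038, "rx": -0.0098, "ry": 0.0284, "rz": -0.0467},
    {"dx": -0.0176, "dy": 0.068, "dz": 0.038, "rx": -0.0098, "ry": 0.0284, "rz": -0.0467},
    {"dx": -0.0176, "dy": 0.068, "dz": 0.038, "rx": -0.0098, "ry": 0.0284, "rz": -0.0467},
    {"dx": -0.0176, "dy": 0.068, "dz": 0.038, "rx": -0.0062, "ry": 0.0293, "rz": -0.0467},
    {"dx": -0.0176, "dy": 0.068, "dz": 0.038, "rx": -0.0062, "ry": 0.0293, "rz": -0.0467},
    {"dx": -0.0176, "dy": 0.068, "dz": 0.038, "rx": -0.0062, "ry": 0.0293, "rz": -0.0467},
    {"dx": -0.0176, "dy": 0.068, "dz": 0.038, "rx": -0.0062, "ry": 0.0293, "rz": -0.0467},
    {"dx": -0.0176, "dy": 0.068, "dz": 0.038, "rx": -0.0062, "ry": 0.0293, "rz": -0.0467}
  ]
}}

```text
t: 24.85
tcp_pos: [0.6177, 0.0088, 0.0785]
tool_rot: [0.997, 0.075, 0.013, -0.001]
force: [0.5, 0.8, 1.2]
finger_gap: 0.235
gripper_force: 58.5
```

```bash
python3 look.py w13; python3 - <<'E'
from h import *
from scipy.spatial.transform import Rotation as Ro
s=sensors.sense();print(Ro.from_quat(s['tool_rot']).as_matrix().round(3))
E
```

```text
24.85 [0.61771358 0.00881475 0.07848609] [0.47438663 0.77119134 1.17798719] [ 0.05165352 -0.1470671  -0.00064663] 0.2351017493529559 58.47389101109002
tool plane px, x -0.02 [278.3 322.9]
tool plane px, x 0 [278.3 278.3]
tool plane px, x 0.03 [278.4 205. ]
tool plane px, x 0.06 [278.4 122.6]
tool plane px, x 0.085 [278.4  45.7]
stud (np.float64(316.722555554528), np.float64(54.195143854390324))
40 [(277, 279, 213)]
55 []
70 [(259, 270, 179), (283, 285, 214)]
85 [(264, 279, 180)]
100 [(273, 287, 182), (303, 316, 181)]
115 [(281, 296, 178), (302, 315, 182)]
130 [(275, 294, 180), (302, 314, 179)]
145 [(226, 236, 183), (267, 281, 178), (301, 314, 182)]
160 [(224, 240, 192), (266, 278, 181), (300, 313, 181)]
175 [(270, 284, 179), (300, 312, 180)]
190 [(278, 292, 183), (299, 311, 179)]
205 [(271, 284, 181), (298, 311, 185)]
220 [(263, 277, 181), (298, 310, 180)]
235 [(256, 269, 182), (297, 309, 180)]
250 [(249, 262, 173), (296, 309, 183)]
265 [(217, 232, 105), (246, 262, 145), (296, 311, 140), (325, 340, 101)]
280 [(215, 227, 95), (243, 261, 129), (295, 314, 132), (330, 344, 91)]
295 [(215, 238, 104), (242, 264, 141), (292, 314, 137), (319, 344, 103)]
310 [(215, 252, 92), (263, 293, 186), (305, 344, 90)]
325 [(215, 250, 92), (307, 344, 90)]
[[ 0.988  0.15   0.027]
 [ 0.15  -0.989  0.004]
 [ 0.027 -0.    -1.   ]]
```

Call:
{"method": "move_arm", "body": {
  "targets": [
    {"dx": 0.0595, "dy": 0.0076, "dz": 0, "rx": 0, "ry": 0, "rz": 0},
    {"dx": 0.0595, "dy": 0.0076, "dz": 0, "rx": 0, "ry": 0, "rz": 0},
    {"dx": 0.0595, "dy": 0.0076, "dz": 0, "rx": 0, "ry": 0, "rz": 0},
    {"dx": 0.0595, "dy": 0.0076, "dz": 0, "rx": 0, "ry": 0, "rz": 0},
    {"dx": 0.0595, "dy": 0.0076, "dz": 0, "rx": 0, "ry": 0, "rz": 0},
    {"dx": 0.0595, "dy": 0.0076, "dz": 0, "rx": 0, "ry": 0, "rz": 0},
    {"dx": 0.0595, "dy": 0.0076, "dz": 0, "rx": 0, "ry": 0, "rz": 0},
    {"dx": 0.0595, "dy": 0.0076, "dz": 0, "rx": 0, "ry": 0, "rz": 0},
    {"dx": 0, "dy": 0, "dz": 0, "rx": 0, "ry": 0, "rz": 0},
    {"dx": 0, "dy": 0, "dz": 0, "rx": 0, "ry": 0, "rz": 0}
  ]
}}

```text
t: 26.15
tcp_pos: [0.629, 0.0102, 0.0782]
tool_rot: [0.997, 0.076, 0.013, -0.001]
force: [-3.4, 2.1, 1.3]
finger_gap: 0.24
gripper_force: 58.5
```

Call:
{"method": "move_arm", "body": {
  "targets": [
    {"dx": 0.05, "dy": 0.0064, "dz": 0, "rx": 0, "ry": 0, "rz": 0},
    {"dx": 0.05, "dy": 0.0064, "dz": 0, "rx": 0, "ry": 0, "rz": 0},
    {"dx": 0.05, "dy": 0.0064, "dz": 0, "rx": 0, "ry": 0, "rz": 0},
    {"dx": 0.05, "dy": 0.0064, "dz": 0, "rx": 0, "ry": 0, "rz": 0},
    {"dx": 0.05, "dy": 0.0064, "dz": 0, "rx": 0, "ry": 0, "rz": 0},
    {"dx": 0.05, "dy": 0.0064, "dz": 0, "rx": 0, "ry": 0, "rz": 0},
    {"dx": 0.05, "dy": 0.0064, "dz": 0, "rx": 0, "ry": 0, "rz": 0},
    {"dx": 0.05, "dy": 0.0064, "dz": 0, "rx": 0, "ry": 0, "rz": 0},
    {"dx": 0, "dy": 0, "dz": 0, "rx": 0, "ry": 0, "rz": 0},
    {"dx": 0, "dy": 0, "dz": 0, "rx": 0, "ry": 0, "rz": 0}
  ]
}}

```text
t: 27.4
tcp_pos: [0.6403, 0.0111, 0.0786]
tool_rot: [0.997, 0.075, 0.015, -0.001]
force: [0.5, 3.5, -0.9]
finger_gap: 0.234
gripper_force: 58.5
```

```bash
python3 look.py w14
```

```text
27.4 [0.64033167 0.01111802 0.07860209] [ 0.53909755  3.50346461 -0.89773608] [ 0.69737722 -0.07144603  0.2663948 ] 0.2339941493286095 58.47582664398942
tool plane px, x -0.02 [278.3 322.9]
tool plane px, x 0 [278.3 278.3]
tool plane px, x 0.03 [278.3 204.9]
tool plane px, x 0.06 [278.4 122.5]
tool plane px, x 0.085 [278.4  45.6]
stud (np.float64(311.4187498098711), np.float64(130.55000422948933))
40 [(305, 310, 176)]
55 [(302, 315, 176)]
70 [(237, 248, 178), (302, 314, 178)]
85 [(243, 259, 179), (301, 314, 177)]
100 [(254, 270, 180), (330, 333, 213)]
115 [(266, 280, 177), (338, 340, 212)]
130 [(259, 276, 179)]
145 [(254, 267, 180)]
160 [(255, 267, 181), (299, 312, 180)]
175 [(261, 278, 181), (298, 310, 180)]
190 [(270, 283, 180), (298, 310, 178)]
205 [(222, 236, 194), (264, 277, 180), (297, 310, 182)]
220 [(259, 272, 182), (297, 309, 180)]
235 [(254, 267, 179), (296, 308, 179)]
250 [(249, 262, 179), (296, 308, 179)]
265 [(217, 232, 104), (246, 261, 143), (296, 311, 141), (325, 340, 102)]
280 [(215, 227, 93), (243, 261, 128), (295, 314, 134), (330, 344, 89)]
295 [(215, 238, 104), (242, 264, 139), (292, 314, 138), (319, 344, 102)]
310 [(215, 252, 91), (263, 293, 186), (305, 344, 87)]
325 [(215, 250, 91), (307, 344, 90)]
```

Call:
{"method": "move_arm", "body": {
  "targets": [
    {"dx": 0.05, "dy": 0.0064, "dz": 0, "rx": 0, "ry": 0, "rz": 0},
    {"dx": 0.05, "dy": 0.0064, "dz": 0, "rx": 0, "ry": 0, "rz": 0},
    {"dx": 0.05, "dy": 0.0064, "dz": 0, "rx": 0, "ry": 0, "rz": 0},
    {"dx": 0.05, "dy": 0.0064, "dz": 0, "rx": 0, "ry": 0, "rz": 0},
    {"dx": 0.05, "dy": 0.0064, "dz": 0, "rx": 0, "ry": 0, "rz": 0},
    {"dx": 0.05, "dy": 0.0064, "dz": 0, "rx": 0, "ry": 0, "rz": 0},
    {"dx": 0.05, "dy": 0.0064, "dz": 0, "rx": 0, "ry": 0, "rz": 0},
    {"dx": 0.05, "dy": 0.0064, "dz": 0, "rx": 0, "ry": 0, "rz": 0},
    {"dx": 0, "dy": 0, "dz": 0, "rx": 0, "ry": 0, "rz": 0},
    {"dx": 0, "dy": 0, "dz": 0, "rx": 0, "ry": 0, "rz": 0}
  ]
}}

```text
t: 28.7
tcp_pos: [0.6498, 0.0121, 0.0785]
tool_rot: [0.997, 0.075, 0.014, -0.001]
force: [0.6, 1.3, 0.6]
finger_gap: 0.238
gripper_force: 58.7
```

```bash
python3 look.py w15; python3 - <<'E'
from h import *
m=cams.camera_model('wrist')
for x in (-.02,-.01,0,.01,.02,.04):
    for y in (0,.0115): print(x,y,np.round(proj(m,[.6987+.992*x-.1262*y,.0094+.1262*x+.992*y,.0895]),1))
E
```

```text
28.7 [0.64983343 0.01212065 0.07845622] [0.57153641 1.2910778  0.64291723] [ 0.07618261 -0.16760964  0.03111742] 0.23797018129005557 58.72199121513404
tool plane px, x -0.02 [278.3 322.9]
tool plane px, x 0 [278.3 278.3]
tool plane px, x 0.03 [278.3 205. ]
tool plane px, x 0.06 [278.4 122.6]
tool plane px, x 0.085 [278.4  45.7]
stud (np.float64(309.4485134994284), np.float64(160.8448686748599))
40 []
55 [(304, 317, 178)]
70 [(234, 236, 156), (255, 266, 178), (303, 316, 179)]
85 [(260, 275, 178), (303, 316, 179)]
100 [(269, 284, 180), (302, 315, 178)]
115 [(278, 293, 180), (301, 314, 180)]
130 [(272, 290, 179)]
145 [(265, 278, 176), (337, 339, 211)]
160 [(264, 276, 181)]
175 [(269, 283, 183)]
190 [(276, 290, 183), (299, 311, 181)]
205 [(270, 283, 179), (298, 310, 180)]
220 [(220, 237, 191), (263, 276, 178), (297, 310, 183)]
235 [(256, 269, 181), (297, 309, 181)]
250 [(249, 262, 176), (296, 308, 181)]
265 [(217, 232, 102), (246, 262, 147), (296, 311, 140), (325, 340, 100)]
280 [(215, 227, 95), (243, 261, 128), (295, 314, 131), (330, 344, 88)]
295 [(215, 238, 104), (242, 264, 141), (292, 314, 140), (319, 344, 103)]
310 [(215, 252, 92), (263, 293, 188), (305, 344, 90)]
325 [(215, 250, 91), (307, 344, 89)]
-0.02 0 [304.  209.7]
-0.02 0.0115 [273.2 209. ]
-0.01 0 [305.2 183.4]
-0.01 0.0115 [273.8 182.6]
0 0 [306.3 156. ]
0 0.0115 [274.4 155.2]
0.01 0 [307.6 127.7]
0.01 0.0115 [275.1 126.9]
0.02 0 [308.8  98.3]
0.02 0.0115 [275.7  97.5]
0.04 0 [311.5  36.1]
0.04 0.0115 [277.1  35.2]
```

The bow is centred on the stud: its inner peaks are at rows 118 and 190 (middle 154), and the stud axis projects to row 156. The leg is back near its relaxed shape, and forces are small. I release, lift and check.

Call:
{"method": "move_arm", "body": {
  "targets": [
    {"dx": 0, "dy": 0, "dz": 0, "rx": 0, "ry": 0, "rz": 0},
    {"dx": 0, "dy": 0, "dz": 0, "rx": 0, "ry": 0, "rz": 0},
    {"dx": 0, "dy": 0, "dz": 0, "rx": 0, "ry": 0, "rz": 0},
    {"dx": 0, "dy": 0, "dz": 0, "rx": 0, "ry": 0, "rz": 0},
    {"dx": 0, "dy": 0, "dz": 0.4, "rx": 0, "ry": 0, "rz": 0},
    {"dx": 0, "dy": 0, "dz": 0.6, "rx": 0, "ry": 0, "rz": 0},
    {"dx": 0, "dy": 0, "dz": 0.6, "rx": 0, "ry": 0, "rz": 0},
    {"dx": -0.3, "dy": -0.04, "dz": 0.4, "rx": 0, "ry": 0, "rz": 0},
    {"dx": -0.6, "dy": -0.08, "dz": 0, "rx": 0, "ry": 0, "rz": 0},
    {"dx": -0.3, "dy": -0.04, "dz": 0, "rx": 0, "ry": 0, "rz": 0}
  ],
  "claw": 45
}}

```text
t: 30.0
tcp_pos: [0.6183, 0.0085, 0.129]
tool_rot: [0.997, 0.075, 0.013, -0.001]
force: [0.1, 0.6, 0.7]
finger_gap: 0.448
gripper_force: 0.0
```

```bash
python3 - <<'E'
from h import *
import pickle
s=sensors.sense();print(s['t'],s['tcp_pos'],s['force'],s['finger_gap'])
im,m=snap('wrist','w16.png');np.save('pics/w16.npy',im);pickle.dump(m,open('pics/w16.pkl','wb'))
S,ms=snap('scene','s16.png');np.save('pics/s16.npy',S)
yaw=np.radians(7.25);ex=np.array([np.cos(yaw),np.sin(yaw)]);ey=np.array([-ex[1],ex[0]]);st=np.array([.6987,.0094])
g=im.sum(2).astype(int)
def rig(u,v,z=.0895):
    p=onz(m,u,v,z);d=p[:2]-st;return np.round(np.array([d@ex,d@ey])*1e3,1).tolist()
for y in range(10,280,8):
    r=g[y,180:400]; k=(r<225).astype(np.uint8); e=np.flatnonzero(np.diff(np.r_[0,k,0]))
    print(y,[(180+int(a),180+int(b)-1,rig(180+(a+b-1)/2,y)) for a,b in zip(e[::2],e[1::2]) if b-a>3])
E
```

```text
30.0 [0.61830171 0.00848169 0.12897882] [0.1438747  0.63769751 0.65809128] 0.4476847069752323
10 []
18 []
26 [(271, 279, [21.9, 13.3]), (295, 301, [22.2, 2.8])]
34 [(273, 284, [18.6, 11.6]), (295, 304, [18.8, 1.9])]
42 [(277, 289, [15.2, 9.4]), (295, 304, [15.4, 1.8])]
50 [(280, 299, [11.8, 6.3]), (304, 312, [12.0, -2.3])]
58 [(273, 285, [8.2, 11.1])]
66 [(269, 280, [4.6, 13.2])]
74 [(268, 278, [1.0, 13.8])]
82 [(269, 278, [-2.6, 13.5])]
90 [(270, 281, [-6.2, 12.4])]
98 [(275, 289, [-9.8, 9.2]), (294, 304, [-9.6, 1.1])]
106 [(278, 288, [-13.5, 8.6]), (294, 304, [-13.3, 0.9])]
114 [(274, 284, [-17.3, 10.5]), (295, 303, [-17.0, 0.8])]
122 [(271, 281, [-21.1, 11.8]), (295, 303, [-20.8, 0.6])]
130 [(268, 278, [-24.9, 13.2]), (294, 303, [-24.6, 0.7])]
138 [(264, 274, [-28.9, 15.1]), (294, 304, [-28.5, 0.3]), (325, 357, [-28.0, -20.3])]
146 [(261, 271, [-32.8, 16.5]), (294, 303, [-32.4, 0.4]), (339, 355, [-31.8, -23.5])]
154 [(233, 245, [-37.1, 29.9]), (259, 268, [-36.8, 17.7]), (294, 303, [-36.3, 0.3]), (339, 355, [-35.7, -23.8])]
162 [(259, 268, [-40.7, 17.6]), (293, 303, [-40.3, 0.4])]
170 [(260, 268, [-44.8, 17.3]), (295, 303, [-44.3, -0.3])]
178 [(260, 268, [-48.8, 17.3]), (294, 303, [-48.4, -0.2])]
186 [(260, 269, [-52.9, 16.9]), (293, 302, [-52.5, 0.2])]
194 [(264, 280, [-57.0, 13.0]), (284, 299, [-56.8, 3.1])]
202 [(273, 289, [-61.1, 8.3])]
210 []
218 []
226 []
234 []
242 []
250 [(226, 231, [-87.9, 35.5]), (325, 331, [-86.6, -17.3])]
258 [(223, 231, [-92.5, 36.3]), (325, 334, [-91.1, -18.3])]
266 [(193, 206, [-97.5, 51.1]), (220, 232, [-97.1, 36.9]), (325, 337, [-95.7, -19.4]), (351, 364, [-95.3, -33.6])]
274 [(188, 202, [-102.2, 53.6]), (217, 233, [-101.8, 37.5]), (324, 340, [-100.3, -20.2]), (355, 368, [-99.9, -36.1])]
```

The clip is home: its closed end is at rig x −63 (home is −63.5), the bow is widest at x≈0, and the two sides are parallel to rig x. Next I go above the pump lever with the fingers shut.

Call:
{"method": "move_arm", "body": {
  "targets": [
    {"dx": 0, "dy": 0, "dz": 0.8, "rx": 0, "ry": 0, "rz": 0},
    {"dx": 0.05, "dy": -0.92, "dz": 0.8, "rx": 0, "ry": 0, "rz": 0},
    {"dx": 0.05, "dy": -0.92, "dz": 0.8, "rx": 0, "ry": 0, "rz": 0},
    {"dx": 0.05, "dy": -0.92, "dz": 0.72, "rx": 0, "ry": 0, "rz": 0},
    {"dx": 0.05, "dy": -0.92, "dz": 0, "rx": 0, "ry": 0, "rz": 0},
    {"dx": 0.05, "dy": -0.92, "dz": 0, "rx": 0, "ry": 0, "rz": 0},
    {"dx": 0.05, "dy": -0.92, "dz": 0, "rx": 0, "ry": 0, "rz": 0},
    {"dx": 0.05, "dy": -0.92, "dz": 0, "rx": 0, "ry": 0, "rz": 0},
    {"dx": 0.05, "dy": -0.92, "dz": 0, "rx": 0, "ry": 0, "rz": 0},
    {"dx": 0.05, "dy": -0.94, "dz": 0, "rx": 0, "ry": 0, "rz": 0}
  ],
  "claw": 0
}}

```text
t: 31.35
tcp_pos: [0.6307, -0.2006, 0.2062]
tool_rot: [0.997, 0.075, 0.014, -0.001]
force: [-0.2, -0.0, -0.4]
finger_gap: -0.002
gripper_force: 0.0
```

```bash
python3 - <<'E'
from h import *
import pickle
s=sensors.sense();print(s['t'],s['tcp_pos'],s['force'],s['finger_gap'])
im,m=snap('wrist','w17.png')
T,mt=snap('top','t17.png');S,ms=snap('scene','s17.png');np.save('pics/s17.npy',S)
# black grip in scene: dark pixels near handle
h=cv2.cvtColor(im,cv2.COLOR_RGB2HSV)
print('handle ctr',proj(m,[.6416,-.1995,.167]),'free end',proj(m,[.6063,-.204,.184]),'inner',proj(m,[.677,-.195,.149]))
g=im.sum(2).astype(int)
for y in range(10,270,20):
    k=(g[y]<130).astype(np.uint8); e=np.flatnonzero(np.diff(np.r_[0,k,0]));
    print(y,[(int(a),int(b)-1,np.round(onz(m,(a+b-1)/2,y,.16),3)[:2].tolist()) for a,b in zip(e[::2],e[1::2]) if b-a>10])
# gauge needle red pixels in scene
p=[.6987-.992*.015+.1262*.112,.0094-.1262*.015-.992*.112,.1];print('gauge scene px',proj(ms,p))
E
```

```text
31.35 [ 0.63074444 -0.20061504  0.20616048] [-1.73532176e-01 -2.27890150e-04 -3.83297204e-01] -0.0020762017698057844
handle ctr (np.float64(279.4107600743315), np.float64(216.99843162002236)) free end (np.float64(277.66396516912675), np.float64(295.48222993689467)) inner (np.float64(281.03077417386567), np.float64(144.6062093905724))
10 []
30 []
50 []
70 []
90 []
110 []
130 []
150 [(260, 300, [0.675, -0.195])]
170 [(258, 301, [0.665, -0.196])]
190 [(258, 301, [0.654, -0.198])]
210 [(257, 301, [0.643, -0.199])]
230 [(256, 301, [0.632, -0.2])]
250 []
gauge scene px (np.float64(292.5897081067582), np.float64(275.3337203251221))
```

Call:
{"method": "move_arm", "body": {
  "targets": [
    {"dx": 0, "dy": 0, "dz": -0.6, "rx": 0, "ry": 0, "rz": 0},
    {"dx": 0, "dy": 0, "dz": -0.6, "rx": 0, "ry": 0, "rz": 0},
    {"dx": 0, "dy": 0, "dz": -0.6, "rx": 0, "ry": 0, "rz": 0},
    {"dx": 0, "dy": 0, "dz": -0.6, "rx": 0, "ry": 0, "rz": 0},
    {"dx": 0, "dy": 0, "dz": -0.6, "rx": 0, "ry": 0, "rz": 0},
    {"dx": 0, "dy": 0, "dz": -0.5, "rx": 0, "ry": 0, "rz": 0},
    {"dx": 0, "dy": 0, "dz": -0.4, "rx": 0, "ry": 0, "rz": 0},
    {"dx": 0, "dy": 0, "dz": -0.1, "rx": 0, "ry": 0, "rz": 0},
    {"dx": 0, "dy": 0, "dz": 0, "rx": 0, "ry": 0, "rz": 0},
    {"dx": 0, "dy": 0, "dz": 0, "rx": 0, "ry": 0, "rz": 0}
  ]
}}

```text
t: 32.75
tcp_pos: [0.6292, -0.1989, 0.1069]
tool_rot: [0.997, 0.076, 0.012, -0.001]
force: [-4.9, -0.1, 10.6]
finger_gap: 0.001
gripper_force: 5.7
```

Call:
{"method": "move_arm", "body": {
  "targets": [
    {"dx": 0, "dy": 0, "dz": -0.06, "rx": 0, "ry": 0, "rz": 0},
    {"dx": 0, "dy": 0, "dz": -0.06, "rx": 0, "ry": 0, "rz": 0},
    {"dx": 0, "dy": 0, "dz": 0, "rx": 0, "ry": 0, "rz": 0},
    {"dx": 0, "dy": 0, "dz": 0, "rx": 0, "ry": 0, "rz": 0},
    {"dx": 0, "dy": 0, "dz": 0, "rx": 0, "ry": 0, "rz": 0},
    {"dx": 0, "dy": 0, "dz": 0, "rx": 0, "ry": 0, "rz": 0},
    {"dx": 0, "dy": 0, "dz": 0, "rx": 0, "ry": 0, "rz": 0},
    {"dx": 0, "dy": 0, "dz": 0, "rx": 0, "ry": 0, "rz": 0},
    {"dx": 0, "dy": 0, "dz": 0, "rx": 0, "ry": 0, "rz": 0},
    {"dx": 0, "dy": 0, "dz": 0, "rx": 0, "ry": 0, "rz": 0}
  ]
}}

```text
t: 34.0
tcp_pos: [0.6292, -0.199, 0.1067]
tool_rot: [0.997, 0.076, 0.012, -0.001]
force: [-9.6, 2.3, 24.2]
finger_gap: 0.0
gripper_force: 12.1
```

Call:
{"method": "move_arm", "body": {
  "targets": [
    {"dx": 0, "dy": 0, "dz": 0.6, "rx": 0, "ry": 0, "rz": 0},
    {"dx": 0, "dy": 0, "dz": 0.7, "rx": 0, "ry": 0, "rz": 0},
    {"dx": 0, "dy": 0, "dz": 0.7, "rx": 0, "ry": 0, "rz": 0},
    {"dx": 0, "dy": 0, "dz": 0.7, "rx": 0, "ry": 0, "rz": 0},
    {"dx": 0, "dy": 0, "dz": 0.7, "rx": 0, "ry": 0, "rz": 0},
    {"dx": 0, "dy": 0, "dz": 0.72, "rx": 0, "ry": 0, "rz": 0},
    {"dx": 0, "dy": 0, "dz": 0, "rx": 0, "ry": 0, "rz": 0},
    {"dx": 0, "dy": 0, "dz": 0, "rx": 0, "ry": 0, "rz": 0},
    {"dx": 0, "dy": 0, "dz": 0, "rx": 0, "ry": 0, "rz": 0},
    {"dx": 0, "dy": 0, "dz": 0, "rx": 0, "ry": 0, "rz": 0}
  ]
}}

```text
t: 35.25
tcp_pos: [0.6303, -0.1989, 0.2055]
tool_rot: [0.997, 0.076, 0.013, -0.002]
force: [-0.2, -0.3, 0.1]
finger_gap: -0.0
gripper_force: 0.0
```

```bash
cat > needle.py <<'E'
from h import *
import sys
s=sensors.sense();print(s['t'],s['tcp_pos'],s['force'])
ms=cams.camera_model('scene')
def needle(S):
    x,y=292,275;B=S[y-26:y+26,x-26:x+26];h=cv2.cvtColor(B,cv2.COLOR_RGB2HSV)
    k=((h[...,0]<10)|(h[...,0]>170))&(h[...,1]>110)&(h[...,2]>60);ys,xs=np.nonzero(k)
    gr=(h[...,0]>45)&(h[...,0]<90)&(h[...,1]>70);gy,gx=np.nonzero(gr)
    w=(h[...,1]<60)&(h[...,2]>150);n,l,st,ce=cv2.connectedComponentsWithStats(w.astype(np.uint8));i=1+np.argmax(st[1:,4])
    P=np.c_[xs,ys].astype(float);d=np.linalg.svd(P-P.mean(0))[2][0]
    print('n',len(xs),'centroid',P.mean(0)+[x-26,y-26],'dir deg',np.degrees(np.arctan2(d[1],d[0])),'green',(gx.mean()+x-26,gy.mean()+y-26) if len(gx) else None,'dial',ce[i]+[x-26,y-26],st[i])
for f in ('pics/scene0.npy','pics/s17.npy'): needle(np.load(f))
S,_=snap('scene',sys.argv[1]+'.png');needle(S);np.save('pics/'+sys.argv[1]+'.npy',S)
E
python3 needle.py n1
```

```text
35.25 [ 0.6302912  -0.19886123  0.20548723] [-0.19528037 -0.31984569  0.11891711]
n 21 centroid [294.57142857 279.66666667] dir deg 139.7753935286009 green (np.float64(291.4), np.float64(278.8)) dial [302.41008403 281.24033613] [ 20  16  32  36 595]
n 21 centroid [294.57142857 279.66666667] dir deg 139.7753935286009 green (np.float64(294.5), np.float64(273.0)) dial [302.45588235 281.2745098 ] [ 20  15  32  37 612]
n 17 centroid [293.64705882 277.82352941] dir deg 167.60278504427637 green (np.float64(293.0), np.float64(271.6666666666667)) dial [302.4197731 281.3095624] [ 20  15  32  37 617]
```

The first stroke counted: the lever reached its stop at z 0.1067 and the needle moved about 28°, one mark. Second stroke.

Call:
{"method": "move_arm", "body": {
  "targets": [
    {"dx": 0, "dy": 0, "dz": -0.6, "rx": 0, "ry": 0, "rz": 0},
    {"dx": 0, "dy": 0, "dz": -0.6, "rx": 0, "ry": 0, "rz": 0},
    {"dx": 0, "dy": 0, "dz": -0.6, "rx": 0, "ry": 0, "rz": 0},
    {"dx": 0, "dy": 0, "dz": -0.6, "rx": 0, "ry": 0, "rz": 0},
    {"dx": 0, "dy": 0, "dz": -0.6, "rx": 0, "ry": 0, "rz": 0},
    {"dx": 0, "dy": 0, "dz": -0.5, "rx": 0, "ry": 0, "rz": 0},
    {"dx": 0, "dy": 0, "dz": -0.4, "rx": 0, "ry": 0, "rz": 0},
    {"dx": 0, "dy": 0, "dz": -0.2, "rx": 0, "ry": 0, "rz": 0},
    {"dx": 0, "dy": 0, "dz": 0, "rx": 0, "ry": 0, "rz": 0},
    {"dx": 0, "dy": 0, "dz": 0, "rx": 0, "ry": 0, "rz": 0}
  ]
}}

```text
t: 36.55
tcp_pos: [0.6291, -0.1992, 0.1067]
tool_rot: [0.997, 0.076, 0.012, -0.001]
force: [-9.0, 0.4, 22.3]
finger_gap: -0.002
gripper_force: 11.1
```

Call:
{"method": "move_arm", "body": {
  "targets": [
    {"dx": 0, "dy": 0, "dz": 0, "rx": 0, "ry": 0, "rz": 0},
    {"dx": 0, "dy": 0, "dz": 0.6, "rx": 0, "ry": 0, "rz": 0},
    {"dx": 0, "dy": 0, "dz": 0.7, "rx": 0, "ry": 0, "rz": 0},
    {"dx": 0, "dy": 0, "dz": 0.7, "rx": 0, "ry": 0, "rz": 0},
    {"dx": 0, "dy": 0, "dz": 0.7, "rx": 0, "ry": 0, "rz": 0},
    {"dx": 0, "dy": 0, "dz": 0.7, "rx": 0, "ry": 0, "rz": 0},
    {"dx": 0, "dy": 0, "dz": 0.7, "rx": 0, "ry": 0, "rz": 0},
    {"dx": 0, "dy": 0, "dz": 0, "rx": 0, "ry": 0, "rz": 0},
    {"dx": 0, "dy": 0, "dz": 0, "rx": 0, "ry": 0, "rz": 0},
    {"dx": 0, "dy": 0, "dz": 0, "rx": 0, "ry": 0, "rz": 0}
  ]
}}

```text
t: 37.8
tcp_pos: [0.63, -0.1988, 0.2052]
tool_rot: [0.997, 0.076, 0.013, -0.002]
force: [0.2, 0.0, 0.0]
finger_gap: -0.001
gripper_force: 0.0
```

```bash
python3 needle.py n2 | tail -1
```

```text
n 12 centroid [293.25       275.58333333] dir deg 19.372607508596936 green (np.float64(290.5), np.float64(269.5)) dial [302.43344156 281.375     ] [ 20  15  32  37 616]
```

The second stroke counted too (needle direction 140° → 168° → 199°). Third stroke, then up and clear.

Call:
{"method": "move_arm", "body": {
  "targets": [
    {"dx": 0, "dy": 0, "dz": -0.6, "rx": 0, "ry": 0, "rz": 0},
    {"dx": 0, "dy": 0, "dz": -0.6, "rx": 0, "ry": 0, "rz": 0},
    {"dx": 0, "dy": 0, "dz": -0.6, "rx": 0, "ry": 0, "rz": 0},
    {"dx": 0, "dy": 0, "dz": -0.6, "rx": 0, "ry": 0, "rz": 0},
    {"dx": 0, "dy": 0, "dz": -0.6, "rx": 0, "ry": 0, "rz": 0},
    {"dx": 0, "dy": 0, "dz": -0.5, "rx": 0, "ry": 0, "rz": 0},
    {"dx": 0, "dy": 0, "dz": -0.4, "rx": 0, "ry": 0, "rz": 0},
    {"dx": 0, "dy": 0, "dz": -0.2, "rx": 0, "ry": 0, "rz": 0},
    {"dx": 0, "dy": 0, "dz": 0, "rx": 0, "ry": 0, "rz": 0},
    {"dx": 0, "dy": 0, "dz": 0, "rx": 0, "ry": 0, "rz": 0}
  ]
}}

```text
t: 39.1
tcp_pos: [0.6292, -0.1992, 0.1067]
tool_rot: [0.997, 0.076, 0.012, -0.001]
force: [-8.6, 0.7, 22.1]
finger_gap: -0.0
gripper_force: 11.1
```

Call:
{"method": "move_arm", "body": {
  "targets": [
    {"dx": 0, "dy": 0, "dz": 0, "rx": 0, "ry": 0, "rz": 0},
    {"dx": 0, "dy": 0, "dz": 0.6, "rx": 0, "ry": 0, "rz": 0},
    {"dx": 0, "dy": 0, "dz": 0.7, "rx": 0, "ry": 0, "rz": 0},
    {"dx": 0, "dy": 0, "dz": 0.8, "rx": 0, "ry": 0, "rz": 0},
    {"dx": 0, "dy": 0, "dz": 0.8, "rx": 0, "ry": 0, "rz": 0},
    {"dx": 0, "dy": 0, "dz": 0.8, "rx": 0, "ry": 0, "rz": 0},
    {"dx": 0, "dy": 0, "dz": 0.8, "rx": 0, "ry": 0, "rz": 0},
    {"dx": 0, "dy": 0, "dz": 0.8, "rx": 0, "ry": 0, "rz": 0},
    {"dx": 0, "dy": 0, "dz": 0.6, "rx": 0, "ry": 0, "rz": 0},
    {"dx": 0, "dy": 0, "dz": 0, "rx": 0, "ry": 0, "rz": 0}
  ]
}}

```text
t: 40.35
tcp_pos: [0.6312, -0.1992, 0.2522]
tool_rot: [0.997, 0.076, 0.014, -0.001]
force: [1.3, -0.1, -0.3]
finger_gap: -0.0
gripper_force: 0.0
```

```bash
python3 needle.py n3 | tail -1; python3 - <<'E'
from h import *
S0=np.load('pics/s16.npy').astype(int);S3=np.load('pics/n3.npy').astype(int)
# clip + link region unchanged since the seat check?
print('diff clip region',np.abs(S0-S3)[220:265,285:350].sum(2).mean(), 'max',np.abs(S0-S3)[220:265,285:350].sum(2).max())
T,m=snap('top','t3.png');r=proj(m,[.643,-.199,.167]);print('dark at grip px',r,T[int(r[1]),int(r[0])])
E
```

```text
n 16 centroid [294.5  273.75] dir deg 47.48955292199915 green (np.float64(294.0), np.float64(273.0)) dial [302.39384117 281.42463533] [ 20  15  32  37 617]
diff clip region 100.26461538461538 max 450
dark at grip px (np.float64(365.1788186543749), np.float64(167.18451059917314)) [58 68 73]
```

Needle at 227°, on the green mark. I'll take one quick look at the clip before handing in.

Call:
{"method": "move_arm", "body": {
  "targets": [
    {"dx": -0.1, "dy": 0.9, "dz": 0, "rx": 0, "ry": 0, "rz": 0},
    {"dx": -0.1, "dy": 0.9, "dz": 0, "rx": 0, "ry": 0, "rz": 0},
    {"dx": -0.1, "dy": 0.9, "dz": 0, "rx": 0, "ry": 0, "rz": 0},
    {"dx": -0.1, "dy": 0.9, "dz": 0, "rx": 0, "ry": 0, "rz": 0},
    {"dx": -0.1, "dy": 0.9, "dz": 0, "rx": 0, "ry": 0, "rz": 0},
    {"dx": -0.1, "dy": 0.9, "dz": 0, "rx": 0, "ry": 0, "rz": 0},
    {"dx": -0.1, "dy": 0.9, "dz": 0, "rx": 0, "ry": 0, "rz": 0},
    {"dx": -0.1, "dy": 0.9, "dz": 0, "rx": 0, "ry": 0, "rz": 0},
    {"dx": 0, "dy": 0.9, "dz": 0, "rx": 0, "ry": 0, "rz": 0},
    {"dx": 0, "dy": 0, "dz": 0, "rx": 0, "ry": 0, "rz": 0}
  ]
}}

```text
t: 41.7
tcp_pos: [0.6105, 0.0054, 0.2514]
tool_rot: [0.997, 0.077, 0.014, -0.001]
force: [-1.0, -0.1, 0.3]
finger_gap: 0.002
gripper_force: 0.0
```

```bash
python3 - <<'E'
from h import *
s=sensors.sense();print(s['t'],s['tcp_pos'],s['force'])
im,m=snap('wrist','w18.png')
yaw=np.radians(7.25);ex=np.array([np.cos(yaw),np.sin(yaw)]);ey=np.array([-ex[1],ex[0]]);st=np.array([.6987,.0094])
g=im.sum(2).astype(int)
def px(x,y,z=.0895): return proj(m,[*(st+ex*x+ey*y),z])
# sample across rig y at several rig x, list dark runs in mm
for x in (-60,-55,-50,-44,-38,-30,-20,-14,-5,0,5,13,20,30,38):
    Y=np.arange(-10,26,.5);v=[]
    for y in Y:
        u=px(x/1e3,y/1e3);a,b=int(round(u[1])),int(round(u[0]));v.append(g[a,b] if 0<=a<420 and 0<=b<560 else 999)
    k=(np.array(v)<215).astype(int);e=np.flatnonzero(np.diff(np.r_[0,k,0]));print(x,[(Y[a],Y[b-1]) for a,b in zip(e[::2],e[1::2]) if b-a>2])
E
```

```text
41.7 [0.61048541 0.00542067 0.25140084] [-1.04403315 -0.12457322  0.33783134]
-60 [(np.float64(1.5), np.float64(15.0))]
-55 [(np.float64(-1.5), np.float64(3.0)), (np.float64(14.0), np.float64(18.5))]
-50 [(np.float64(-2.5), np.float64(1.5)), (np.float64(15.0), np.float64(19.5))]
-44 [(np.float64(-3.0), np.float64(2.5)), (np.float64(15.0), np.float64(19.5))]
-38 [(np.float64(-2.5), np.float64(2.5)), (np.float64(15.5), np.float64(19.5))]
-30 [(np.float64(-1.5), np.float64(3.0)), (np.float64(13.0), np.float64(18.5))]
-20 [(np.float64(-1.0), np.float64(2.5)), (np.float64(8.5), np.float64(13.5))]
-14 [(np.float64(-1.0), np.float64(2.5)), (np.float64(6.0), np.float64(11.5))]
-5 [(np.float64(10.5), np.float64(15.0))]
0 [(np.float64(11.5), np.float64(16.5))]
5 [(np.float64(11.0), np.float64(15.0))]
13 [(np.float64(-1.5), np.float64(4.0)), (np.float64(5.5), np.float64(10.5))]
20 [(np.float64(0.0), np.float64(4.5))]
30 [(np.float64(0.5), np.float64(4.0))]
38 []
```

The clip is unchanged: its bow is centred at x = 0 and the leg runs through the hole. The lever is up, the needle is on green, and the robot is clear. Handing in.

```bash
python3 -c "
from station import order
print(order.sign_off())"
```

```text
the job is handed in; nothing more can be done
None
```

Handed in at about 42 s: the link is flat over the stud, the clip is home (it slipped from the gripper once and was re-gripped in the hole), three full strokes put the needle on the green mark, and the lever is back up with the robot clear; sign-off gave no verdict.

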